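# Unstack the gift tins into their counter trays

## Robot

A 6-joint arm with a two-finger parallel gripper is mounted at the origin on the work surface. World frame = base frame: x ahead of the robot, y to its left, z up, the work surface at z = 0. Lengths are in m, angles in rad, forces in N, time in s.
With the tool pointing down it reaches from about 0.425 to 0.95 m from the base axis. Payload 3.5 kg.
Tool frame: the origin (TCP) lies between the finger pads; the fingertips stand 17 mm ahead of it and the grasp point (between the pads) lies 2 mm behind it; z points along the fingers, y is the direction in which the jaws open and shut (so a half turn about z gives the same grasp; the last joint's range is limited). The gripper opens to 85 mm and grips with 20 to 120 N. Pads are 22 mm wide; open, the fingers measure 114 mm over their backs; the gripper's body (76 mm by 85 mm) begins 54 mm behind the grasp point. The pads swing forward as they close: fully open they stand 13 mm farther back than shut.
Start: joints at [-1.284, 0.286, 1.577, -0, 1.279, -0.15], TCP at [0.286, -0.612, 0.248] pointing down, gripper open.
Joint ranges: [-2.77, 2.77], [-0.9, 2.22], [0.21, 2.48], [-1.53, 4.67], [0.24, 2.81], [-2.84, 2.84]. Speed limits (rad/s): [2.79, 2.79, 3.14, 3.14, 3.14, 3.14].

## Interface

Orientations are given as a unit quaternion [x, y, z, w].
In Python, from plant import ctrl gives the robot as it stands.
- The arm moves only by the tool carry_out, never from a script. Its argument "commands" is a list of rows, each an object with "delta_pos": the shift along the tool's x, y, z in m, a list of three; "delta_rot": the turn, a rotation vector about the tool's x, y, z in rad, a list of three; "claw": the opening in per cent of the stroke, from 0 (shut) to 100 (fully open). A call has 1 to 8 rows; each row is the pose to reach, as a shift and turn from the pose measured when the call began, along the tool's axes at that moment; what a row does not reach only later rows make up. A row lasts 1/12 s, in which the tool goes at most 41.7 mm and 7.16 degrees, less where a joint would pass 70% of its speed; a pose out of reach is approached as far as the arm can. A call with a gripper value outside its range is refused whole. The fingers move at their own pace and stop on an object; "force" is the grip in N (left out, the last holds). Time passes only in rows, so rows that repeat a pose let the fingers close. It gives the time, the measured TCP pose, the force and the opening at its end, in the units of the state.
- ctrl.get_state(): the state, without advancing time (a new reading comes with each control period).
- ctrl.read_camera(name): name is "scene" or "top"; returns (picture, depth): 480x640x3 uint8, red, green, blue; 480x640 float32, m along the optical axis (not along the pixel's ray), 0 where there is no reading.
- ctrl.camera_info(name): a dict with "fx", "fy", "cx", "cy" (pixels), "rvec" (rotation vector, rad) and "tvec" (3), from world to camera coordinates, as OpenCV has them. Camera axes: x right, y down, z forward; pixel columns grow to the right and rows downward; lengths in m; the calibration is good to about 2 mm. A picture is of the moment at which its call begins. camera_info takes no time and is no camera call.
- ctrl.sign_off(): hands the job in, once; it reports no verdict.
The state is a dict: "time": time; "qpos": joint angles; "dq": joint speeds; "joint_efforts": joint torques, N m; "eef_pos": TCP position; "tcp_rot": TCP orientation; "contact_force": force on the tool from outside, world axes, zero at the start; "wrist_torque": the same for the moment, N m; "opening": opening from 0.0 (shut) to 1.0 (fully open).
Only numpy, scipy, OpenCV 4.12 (cv2) and the standard library are available. Lean on these libraries where they do the work, as an engineer would, in place of code of your own. Each camera call takes 0.05 s, during which the arm holds its last target.

## Task

Take the stack of four closed metal gift tins on the shop counter apart from the top, one tin after another, and set each tin upright and flat inside the display tray of its own shape and size, the cornered ones squared up with their tray. Set them down, do not drop them, and leave the rubber stamp and the little clip dish where they stand.

Things in the scene. Friction and masses are not known exactly. Their poses are not given: they have to be found in the camera images.
- tin_small: plain metal tin with a flat lid, origin at the centre of its underside, z up; small oblong, 40 (its x) x 24 (its y) x 36 mm high, about 60 g; starts on top of the stack, on the round tin (its underside about 124 mm above the counter)
- tin_round: plain metal tin with a flat lid, origin at the centre of its underside, z up; round, 48 mm diameter x 38 mm high, about 110 g; starts third from below, on the square tin (underside about 86 mm up)
- tin_square: plain metal tin with a flat lid, origin at the centre of its underside, z up; square, 56 x 56 x 42 mm high, sides along its x and y, about 160 g; starts second from below, on the long tin (underside about 44 mm up)
- tin_long: plain metal tin with a flat lid, origin at the centre of its underside, z up; long oblong, 116 (its x) x 62 (its y) x 44 mm high, about 250 g; starts at the bottom of the stack, on the counter
- tray_small: a brown wooden tray with a dark floor and a lighter rim, fixed to the counter, floor 4 mm thick, rim 4 mm wide whose top is 8 mm above the counter; origin at the centre of its underside; small oblong, inside 60 (its x) x 44 (its y) mm, outside 68 x 52 mm; takes the small oblong tin
- tray_round: a brown wooden tray with a dark floor and a lighter rim, fixed to the counter, floor 4 mm thick, rim 4 mm wide whose top is 8 mm above the counter; origin at the centre of its underside; round, inside diameter 68 mm, outside 76 mm; takes the round tin
- tray_square: a brown wooden tray with a dark floor and a lighter rim, fixed to the counter, floor 4 mm thick, rim 4 mm wide whose top is 8 mm above the counter; origin at the centre of its underside; square, inside 76 x 76 mm, outside 84 x 84 mm, sides along its x and y; takes the square tin
- tray_long: a brown wooden tray with a dark floor and a lighter rim, fixed to the counter, floor 4 mm thick, rim 4 mm wide whose top is 8 mm above the counter; origin at the centre of its underside; long oblong, inside 136 (its x) x 82 (its y) mm, outside 144 x 90 mm; takes the long oblong tin
- stamp: loose bystander: a wooden hand stamp standing upright, 34 mm diameter, 54 mm high, origin at the centre of its underside; stands on the counter among the trays
- clip_dish: loose bystander: a white round clip dish, 38 mm diameter, 18 mm high, origin at the centre of its underside; stands on the counter among the trays
Things that resemble listed ones, but are neither listed nor needed, are in the scene too. What is shaped like the tin_square but turquoise is not meant.

How it is judged:
By the outcome, as a careful person would: the job done as asked, in the order asked, and still so for the second after the job is handed in, with the robot touching nothing.
It also fails if it takes over 120 s, if anything falls off the work surface, if the arm or the gripper's body presses on something with over 40 N, if the wrist force passes 120 N, or if a joint passes its speed limit or range.

## Working session

There is one attempt and no reset: what is moved stays moved. The work goes in short steps, Python scripts to look and compute and a tool call to move; the robot and the scene stay as the last step left them, time stands still between calls to the robot, and variables do not carry over. Pictures are saved under pics/ and viewed, and the job is handed in when it is done.

Besides the shell and the picture viewer there is one more tool, called after ">>>" as name([rows], argument=value, ...), one row to a line, values as JSON. carry_out: Moves the arm, as the interface text tells. Its arguments: {"type":"object","properties":{"commands":{"type":"array"},"force":{"type":"number"}},"required":["commands"]}

```bash
ls; mkdir -p pics
python3 - <<'E'
from plant import ctrl
import cv2,numpy as np
for n in("scene","top"):
    p,d=ctrl.read_camera(n); cv2.imwrite(f"pics/{n}0.png",p[:,:,::-1]); np.savez(f"{n}0.npz",p=p,d=d)
    print(ctrl.camera_info(n))
print(ctrl.get_state())
E
```

```text
pics
{'fx': 491.8738466920417, 'fy': 491.8738466920417, 'cx': 318.5023899279644, 'cy': 235.78992465083155, 'rvec': array([ 2.32220648,  0.55952921, -0.22064957]), 'tvec': array([-0.45777488, -0.04859003,  1.11078232])}
{'fx': 519.9307186093353, 'fy': 519.9307186093353, 'cx': 310.9931733586287, 'cy': 233.51674108640833, 'rvec': array([ 2.17157609, -2.13597031,  0.17373555]), 'tvec': array([0.04207237, 0.4907806 , 0.97610173])}
{'time': 0.1, 'qpos': array([-1.28399794e+00,  2.87140113e-01,  1.57806285e+00,  6.90017028e-06,
        1.27862017e+00, -1.50003464e-01]), 'dq': array([ 5.57865847e-04, -6.04190905e-04, -3.09370455e-03,  6.78413443e-06,
        1.40780479e-03,  5.15911994e-04]), 'joint_efforts': array([ 5.53210684e-04, -4.07297087e+01, -2.93699992e+01, -1.79224312e-04,
        3.42931315e-03,  1.07855450e-05]), 'eef_pos': array([ 0.2854162 , -0.61105398,  0.24702598]), 'tcp_rot': array([ 9.76244776e-01,  2.16667704e-01, -7.29252258e-05, -1.11286007e-03]), 'contact_force': array([ 0.64518958, -0.36758019, -0.59118638]), 'wrist_torque': array([-0.03787292,  0.01458085, -0.00206377]), 'opening': 0.9964931161599495}
```

View pics/scene0.png

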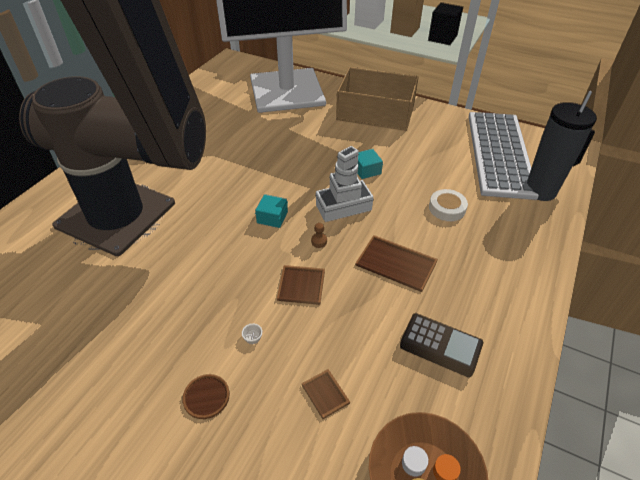

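View pics/top0.png

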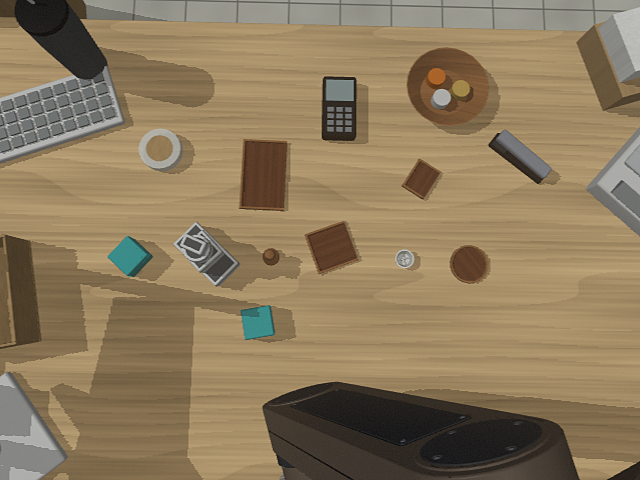

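The scene view shows the silver stack at about (345,185), the trays at (396,263) long, (301,285) square, (206,396) round and (326,394) small, the stamp at (319,236) and the dish at (252,333). In the top view the stack is at (205,253). The trays there are at (265,175), (332,247), (469,264) and (421,179).

Possible mix-ups, top view: the turquoise blocks at (130,256) and (258,322) look like tin_square; the real one is silver, in the stack at (205,253). The white ring at (160,149) could pass for the round tin or the dish; the real dish is at (404,259). The big round brown tray at (448,87) could pass for tray_round; the real one is at (469,264).

```bash
cat > h.py <<'E'
import cv2,numpy as np
from plant import ctrl
from scipy.spatial.transform import Rotation as R
def cam(n):
    c=ctrl.camera_info(n); K=np.array([[c['fx'],0,c['cx']],[0,c['fy'],c['cy']],[0,0,1]]); return K,R.from_rotvec(np.ravel(c['rvec'])).as_matrix(),np.ravel(c['tvec'])
def ray(n,uv,z):
    K,r,t=cam(n); uv=np.atleast_2d(np.asarray(uv,float)); d=np.c_[uv,np.ones(len(uv))]@np.linalg.inv(K).T@r
    o=-r.T@t; return o+d*((z-o[2])/d[:,2])[:,None]
def proj(n,P):
    K,r,t=cam(n); q=np.atleast_2d(P)@r.T+t; q=q@K.T; return q[:,:2]/q[:,2:]
def cloud(n,d):
    K,r,t=cam(n); v,u=np.mgrid[:480,:640]; P=np.stack([(u-K[0,2])/K[0,0]*d,(v-K[1,2])/K[1,1]*d,d],-1); return (P-t)@r
E
python3 - <<'E'
from h import *
for n,(x,y,w,h) in {"top":(165,210,90,90),"scene":(300,135,90,90)}.items():
    z=np.load(n+"0.npz"); c=cv2.resize(z['p'][y:y+h,x:x+w,::-1],None,fx=4.4,fy=4.4,interpolation=cv2.INTER_CUBIC)
    cv2.imwrite(f"pics/crop_{n}.png",c)
a=[cv2.imread(f"pics/crop_{n}.png") for n in("top","scene")]; cv2.imwrite("pics/crop.png",np.hstack(a))
z=np.load("top0.npz");p=z['p'];P=cloud("top",z['d'])
hsv=cv2.cvtColor(p,cv2.COLOR_RGB2HSV)
print("tray hsv",[hsv[v,u] for u,v in((265,175),(332,247),(469,264),(421,179),(250,70+150))], "counter z",P[300,400],P[130,250])
for nm,(u,v,s) in dict(long=(265,175,45),square=(332,247,35),round=(469,264,28),small=(421,179,28)).items():
    m=np.zeros((480,640),np.uint8); m[v-s:v+s,u-s:u+s]=(hsv[v-s:v+s,u-s:u+s,2]<135)*255
    n,l,st,ce=cv2.connectedComponentsWithStats(m); k=l[v,u]; m=(l==k).astype(np.uint8)
    c=max(cv2.findContours(m,0,cv2.CHAIN_APPROX_NONE)[0],key=cv2.contourArea)[:,0]
    W=ray("top",c,0.008)[:,:2]; r=cv2.minAreaRect((W*1000).astype(np.float32)); print(nm,r)
# stack depth
s=P[215:295,165:250].reshape(-1,3)
for lo,hi in((.035,.05),(.075,.095),(.115,.132),(.15,.17)):
    q=s[(s[:,2]>lo)&(s[:,2]<hi)]; print(lo,len(q),np.median(q[:,2]) if len(q) else 0,cv2.minAreaRect((q[:,:2]*1000).astype(np.float32)) if len(q)>4 else 0)
E
```

```text
tray hsv [array([ 11, 142,  86], dtype=uint8), array([ 13, 143,  96], dtype=uint8), array([ 12, 142,  95], dtype=uint8), array([ 13, 142,  90], dtype=uint8), array([ 18,  98, 161], dtype=uint8)] counter z [ 0.36510259 -0.12871958  0.00064618] [7.09147963e-01 1.79090210e-01 4.29535693e-04]
long ((612.8297119140625, 144.3900146484375), (97.48072814941406, 147.2801055908203), 88.431396484375)
square ((467.1857604980469, 6.691509246826172), (88.66350555419922, 91.60895538330078), 21.60524559020996)
round ((438.4623107910156, -266.9268493652344), (78.14567565917969, 76.14945220947266), 88.65868377685547)
small ((609.0184326171875, -175.12612915039062), (59.546016693115234, 70.60960388183594), 57.846824645996094)
0.035 860 0.04488166516334187 ((447.9452209472656, 252.7403564453125), (117.49089050292969, 61.47847366333008), 46.54754638671875)
0.075 357 0.0861018664223471 ((447.82562255859375, 253.83436584472656), (57.46590042114258, 56.594703674316406), 44.17225646972656)
0.115 266 0.12479036583719252 ((446.7838134765625, 251.9077911376953), (43.28139877319336, 47.2866325378418), 54.2324104309082)
0.15 352 0.16065245933979397 ((450.4205322265625, 252.79058837890625), (40.4741325378418, 24.92513084411621), 68.30140686035156)
```

View pics/crop.png

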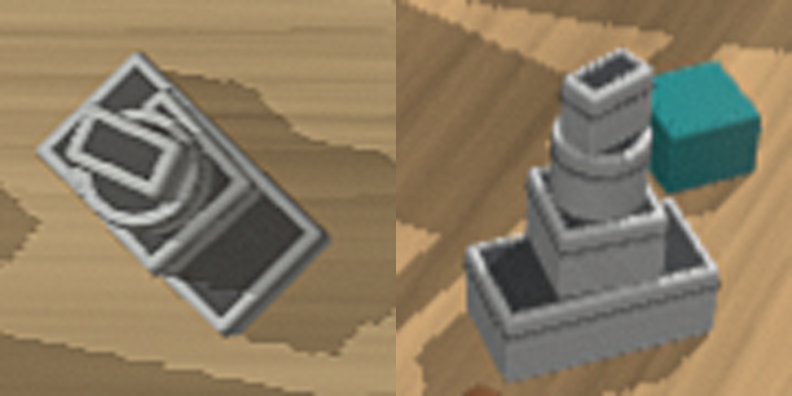

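The crop confirms the silver stack. It stands clear of the turquoise decoys, and the lid heights read 44, 86, 124 and 160 mm as specified. Next I'll refine the trays without their shadows and locate the bystanders.

Run:
```python
from h import *
seeds=dict(long=(613,144),square=(467,7),round=(438,-267),small=(609,-175))
for n in("top","scene"):
    z=np.load(n+"0.npz");p=z['p'];hsv=cv2.cvtColor(cv2.bilateralFilter(p,5,30,3),cv2.COLOR_RGB2HSV).astype(int)
    m0=((hsv[...,0]<=15)&(hsv[...,1]>115)).astype(np.uint8)
    m0=cv2.morphologyEx(m0,cv2.MORPH_OPEN,np.ones((3,3)))
    o=p[:,:,::-1].copy()
    for k,(x,y) in seeds.items():
        u,v=proj(n,[x/1e3,y/1e3,.004])[0].astype(int)
        cs=[c for c in cv2.findContours(m0,0,cv2.CHAIN_APPROX_NONE)[0] if cv2.pointPolygonTest(c,(float(u),float(v)),False)>=0]
        c=cs[0]; cv2.drawContours(o,[c],-1,(0,255,0),1)
        W=ray(n,c[:,0],0.008)[:,:2]*1000
        print(n,k,np.round(np.hstack([np.ravel(q) for q in cv2.minAreaRect(W.astype(np.float32))]),1))
    cv2.imwrite(f"pics/m_{n}.png",o)
z=np.load("top0.npz");P=cloud("top",z['d'])
for nm,(u,v),zz in(("stamp",(270,256),(.03,.06)),("dish",(404,259),(.012,.03))):
    q=P[v-18:v+18,u-18:u+18].reshape(-1,3); q=q[(q[:,2]>zz[0])&(q[:,2]<zz[1])]; print(nm,q.mean(0),q.max(0),q.min(0))
```

```text
top long [613.9 148.8  89.3 145.5  88.5]
top square [467.9   9.5  84.4  83.6  20.2]
top round [ 439.4 -265.    73.9   74.2    0.9]
top small [ 611.2 -172.    52.1   69.9   57.8]
scene long [615.5 149.6  97.  145.6  88.7]
scene square [469.6  10.5  85.4  89.7  20.6]
scene round [ 441.1 -263.8   76.5   76.    27.1]
scene small [ 613.1 -170.9   54.    71.6   57.9]
stamp [0.44568864 0.12959114 0.05200603] [0.45485993 0.13916321 0.05947179] [0.43609111 0.1203428  0.04342216]
dish [ 0.44685167 -0.13536706  0.01816299] [ 0.46334643 -0.11577478  0.02249551] [ 0.4288366  -0.15184952  0.01201806]
```

View pics/m_top.png

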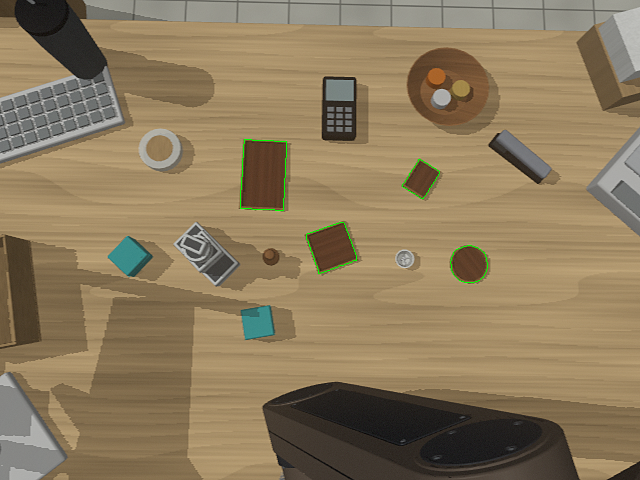

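View pics/m_scene.png

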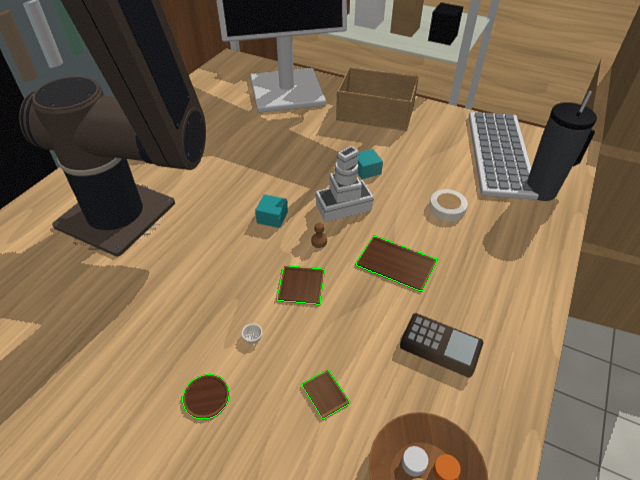

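```bash
cat >> h.py <<'E'
def plan(x,y,z,psi):
    "mm, deg -> delta in the tool frame now; tool pointing straight down, tool x at psi"
    s=ctrl.get_state(); r=R.from_quat(s['tcp_rot']); p=s['eef_pos']
    T=R.from_euler('z',psi,degrees=True)*R.from_rotvec([np.pi,0,0])
    d=r.inv().apply(np.array([x,y,z])/1e3-p); w=(r.inv()*T).as_rotvec()
    ax=r.apply([1,0,0]); print(f"t{s['time']:.2f} pos",np.round(p*1e3,1),"psi",round(np.degrees(np.arctan2(ax[1],ax[0])),1),"tilt",np.round(r.apply([0,0,1]),4),"F",np.round(s['contact_force'],1),"open",round(s['opening'],3),"q",np.round(s['qpos'],2))
    print("  dpos",np.round(d,4),"drot",np.round(w,4),"deg",round(np.degrees(np.linalg.norm(w)),1))
E
python3 - <<'E'
from h import *
z=np.load("scene0.npz");P=cloud("scene",z['d'])
s=P[135:225,300:390].reshape(-1,3)
for lo,hi in((.04,.048),(.081,.09),(.119,.128),(.155,.165)):
    q=s[(s[:,2]>lo)&(s[:,2]<hi)]; print(lo,len(q),np.median(q[:,2]),cv2.minAreaRect((q[:,:2]*1000).astype(np.float32)))
plan(450,253,250,68.3)
plan(450,253,210,68.3)
E
```

```text
0.04 835 0.04393477703738775 ((457.76593017578125, 312.09222412109375), (245.71368408203125, 112.76483917236328), 81.22632598876953)
0.081 206 0.08619431313971947 ((448.0763244628906, 255.1083984375), (57.41031265258789, 60.002811431884766), 40.66789245605469)
0.119 123 0.12393650920207805 ((452.3836364746094, 248.0487823486328), (46.76559066772461, 31.05561065673828), 26.703292846679688)
0.155 167 0.16020817294976333 ((451.4120788574219, 253.1398162841797), (42.58975601196289, 25.042890548706055), 68.5825424194336)
t0.10 pos [ 285.4 -611.1  247. ] psi 25.0 tilt [-6.0e-04  2.1e-03 -1.0e+00] F [ 0.6 -0.4 -0.6] open 0.996 q [-1.28  0.29  1.58  0.    1.28 -0.15]
  dpos [ 0.5147 -0.7133 -0.0012] drot [-0.002  -0.0012 -0.7553] deg 43.3
t0.10 pos [ 285.4 -611.1  247. ] psi 25.0 tilt [-6.0e-04  2.1e-03 -1.0e+00] F [ 0.6 -0.4 -0.6] open 0.996 q [-1.28  0.29  1.58  0.    1.28 -0.15]
  dpos [ 0.5146 -0.7132  0.0388] drot [-0.002  -0.0012 -0.7553] deg 43.3
```

Run:
```python
from h import *
plan(560,-200,240,45)
```

```text
t0.10 pos [ 285.4 -611.1  247. ] psi 25.0 tilt [-6.0e-04  2.1e-03 -1.0e+00] F [ 0.6 -0.4 -0.6] open 0.996 q [-1.28  0.29  1.58  0.    1.28 -0.15]
  dpos [ 0.4227 -0.2563  0.0077] drot [-0.0021 -0.0007 -0.3486] deg 20.0
```

>>> carry_out([
  {"delta_pos":[0.035,-0.021,0],"delta_rot":[0,0,-0.04],"claw":60},
  {"delta_pos":[0.07,-0.042,0],"delta_rot":[0,0,-0.08],"claw":60},
  {"delta_pos":[0.105,-0.063,0],"delta_rot":[0,0,-0.12],"claw":60},
  {"delta_pos":[0.14,-0.084,0],"delta_rot":[0,0,-0.16],"claw":60},
  {"delta_pos":[0.175,-0.105,0],"delta_rot":[0,0,-0.2],"claw":60},
  {"delta_pos":[0.21,-0.126,0],"delta_rot":[0,0,-0.24],"claw":60},
  {"delta_pos":[0.245,-0.147,0],"delta_rot":[0,0,-0.28],"claw":60},
  {"delta_pos":[0.28,-0.168,0],"delta_rot":[0,0,-0.32],"claw":60},
], force=40)

```text
time: 0.77
eef_pos: [0.4686, -0.3384, 0.2471]
tcp_rot: [0.929, 0.37, -0.0, -0.001]
contact_force: [0.4, 0.7, 0.2]
opening: 0.6
```

Run:
```python
from h import *
plan(550,0,240,60)
```

```text
t0.77 pos [ 468.6 -338.4  247.1] psi 43.5 tilt [-0.001   0.0026 -1.    ] F [0.4 0.7 0.2] open 0.6 q [-0.8   0.08  1.82  0.    1.25  0.01]
  dpos [ 0.2918 -0.1896  0.0078] drot [-0.0024 -0.0014 -0.2887] deg 16.5
```

>>> carry_out([
  {"delta_pos":[0.035,-0.023,0.0],"delta_rot":[0,0,-0.04],"claw":60},
  {"delta_pos":[0.07,-0.046,0.0],"delta_rot":[0,0,-0.08],"claw":60},
  {"delta_pos":[0.105,-0.069,0],"delta_rot":[0,0,-0.12],"claw":60},
  {"delta_pos":[0.14,-0.092,0],"delta_rot":[0,0,-0.16],"claw":60},
  {"delta_pos":[0.175,-0.115,0],"delta_rot":[0,0,-0.2],"claw":60},
  {"delta_pos":[0.21,-0.138,0],"delta_rot":[0,0,-0.23],"claw":60},
  {"delta_pos":[0.245,-0.161,0],"delta_rot":[0,0,-0.26],"claw":60},
  {"delta_pos":[0.28,-0.184,0],"delta_rot":[0,0,-0.29],"claw":60},
])

```text
time: 1.43
eef_pos: [0.5441, -0.0137, 0.2475]
tcp_rot: [0.865, 0.501, 0.0, -0.002]
contact_force: [0.6, -0.1, -0.4]
opening: 0.598
```

Run:
```python
from h import *
plan(450.5,253,215,68.4)
```

```text
t1.43 pos [544.1 -13.7 247.5] psi 60.2 tilt [-0.0015  0.0027 -1.    ] F [ 0.6 -0.1 -0.4] open 0.598 q [-0.21 -0.    1.9   0.    1.25  0.31]
  dpos [ 0.1848 -0.2138  0.0333] drot [-0.0026 -0.0018 -0.1438] deg 8.2
```

>>> carry_out([
  {"delta_pos":[0.026,-0.03,0.005],"delta_rot":[0,0,-0.03],"claw":60},
  {"delta_pos":[0.052,-0.06,0.009],"delta_rot":[0,0,-0.06],"claw":60},
  {"delta_pos":[0.078,-0.09,0.014],"delta_rot":[0,0,-0.09],"claw":60},
  {"delta_pos":[0.104,-0.12,0.019],"delta_rot":[0,0,-0.11],"claw":60},
  {"delta_pos":[0.13,-0.15,0.023],"delta_rot":[0,0,-0.13],"claw":60},
  {"delta_pos":[0.156,-0.18,0.028],"delta_rot":[-0.002,-0.002,-0.144],"claw":60},
  {"delta_pos":[0.175,-0.203,0.0315],"delta_rot":[-0.0026,-0.0018,-0.144],"claw":60},
  {"delta_pos":[0.1848,-0.2138,0.0333],"delta_rot":[-0.0026,-0.0018,-0.144],"claw":60},
])

```text
time: 2.1
eef_pos: [0.4482, 0.2557, 0.2139]
tcp_rot: [0.826, 0.563, -0.001, -0.001]
contact_force: [-0.1, -0.7, -0.5]
opening: 0.598
```

Run:
```python
from h import *
plan(450.5,253,151,68.4)
```

```text
t2.10 pos [448.2 255.7 213.9] psi 68.6 tilt [-2.2e-03  3.0e-04 -1.0e+00] F [-0.1 -0.7 -0.5] open 0.598 q [ 0.32 -0.03  2.    0.    1.18  0.69]
  dpos [-0.0017  0.0033  0.0629] drot [-0.0022  0.0006  0.0034] deg 0.2
```

>>> carry_out([
  {"delta_pos":[-0.0017,0.0033,0.005],"delta_rot":[0,0,0.003],"claw":60},
  {"delta_pos":[-0.0017,0.0033,0.018],"delta_rot":[-0.002,0,0.003],"claw":60},
  {"delta_pos":[-0.0017,0.0033,0.031],"delta_rot":[-0.002,0,0.003],"claw":60},
  {"delta_pos":[-0.0017,0.0033,0.043],"delta_rot":[-0.002,0,0.003],"claw":60},
  {"delta_pos":[-0.0017,0.0033,0.053],"delta_rot":[-0.002,0,0.003],"claw":60},
  {"delta_pos":[-0.0017,0.0033,0.06],"delta_rot":[-0.002,0,0.003],"claw":60},
  {"delta_pos":[-0.0017,0.0033,0.063],"delta_rot":[-0.002,0,0.003],"claw":60},
  {"delta_pos":[-0.0017,0.0033,0.063],"delta_rot":[-0.002,0,0.003],"claw":60},
])

```text
time: 2.77
eef_pos: [0.4502, 0.2525, 0.15]
tcp_rot: [0.827, 0.562, -0.001, -0.0]
contact_force: [0.1, 0.8, 0.3]
opening: 0.602
```

Run:
```python
from h import *
plan(450.5,253,151,68.4)
p,d=ctrl.read_camera("scene"); cv2.imwrite("pics/s1.png",cv2.resize(p[110:230,280:420,::-1],None,fx=4,fy=4))
```

```text
t2.77 pos [450.2 252.5 150. ] psi 68.4 tilt [-0.0019 -0.001  -1.    ] F [0.1 0.8 0.3] open 0.602 q [ 0.31  0.04  2.04 -0.    1.06  0.69]
  dpos [ 0.0005  0.0001 -0.001 ] drot [-0.0014  0.0017 -0.0001] deg 0.1
```

View pics/s1.png

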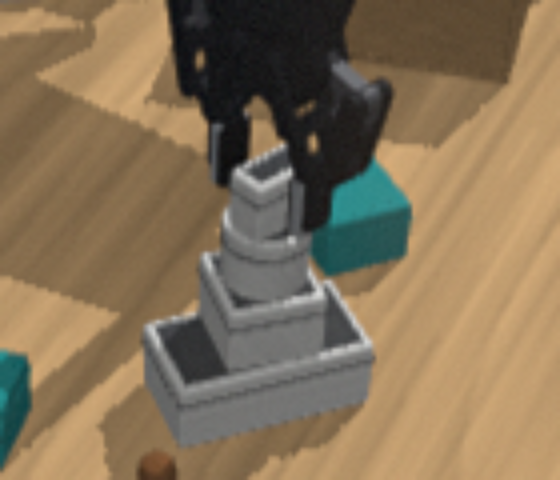

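The fingers, at crop (230,150) and (310,200), straddle the small tin. I'll close now.

>>> carry_out([
  {"delta_pos":[0,0,0],"delta_rot":[0,0,0],"claw":45},
  {"delta_pos":[0,0,0],"delta_rot":[0,0,0],"claw":35},
  {"delta_pos":[0,0,0],"delta_rot":[0,0,0],"claw":30},
  {"delta_pos":[0,0,0],"delta_rot":[0,0,0],"claw":26},
  {"delta_pos":[0,0,0],"delta_rot":[0,0,0],"claw":20},
  {"delta_pos":[0,0,0],"delta_rot":[0,0,0],"claw":10},
  {"delta_pos":[0,0,0],"delta_rot":[0,0,0],"claw":0},
  {"delta_pos":[0,0,0],"delta_rot":[0,0,0],"claw":0},
], force=40)

```text
time: 3.48
eef_pos: [0.4512, 0.2529, 0.1516]
tcp_rot: [0.827, 0.562, 0.0, 0.0]
contact_force: [0.2, -0.3, 4.5]
opening: 0.269
```

>>> carry_out([
  {"delta_pos":[0,0,-0.002],"delta_rot":[0,0,0],"claw":0},
  {"delta_pos":[0,0,-0.007],"delta_rot":[0,0,0],"claw":0},
  {"delta_pos":[0,0,-0.015],"delta_rot":[0,0,0],"claw":0},
  {"delta_pos":[0,0,-0.025],"delta_rot":[0,0,0],"claw":0},
  {"delta_pos":[0,0,-0.037],"delta_rot":[0,0,0],"claw":0},
  {"delta_pos":[0,0,-0.05],"delta_rot":[0,0,0],"claw":0},
  {"delta_pos":[0,0,-0.06],"delta_rot":[0,0,0],"claw":0},
  {"delta_pos":[0,0,-0.065],"delta_rot":[0,0,0],"claw":0},
])

```text
time: 4.15
eef_pos: [0.4521, 0.2533, 0.2194]
tcp_rot: [0.827, 0.562, 0.002, 0.001]
contact_force: [-0.1, 0.4, -0.1]
opening: 0.27
```

Run:
```python
from h import *
plan(612,-171.5,150,147.8)
p,d=ctrl.read_camera("scene"); cv2.imwrite("pics/s2.png",cv2.resize(p[70:230,260:420,::-1],None,fx=3.6,fy=3.6))
```

```text
t4.15 pos [452.1 253.3 219.4] psi 68.4 tilt [ 0.0046  0.0011 -1.    ] F [-0.1  0.4 -0.1] open 0.27 q [ 0.31 -0.04  1.99 -0.    1.19  0.69]
  dpos [-0.3363  0.3047  0.0697] drot [ 5.1000e-03  4.0000e-04 -1.3856e+00] deg 79.4
```

View pics/s2.png

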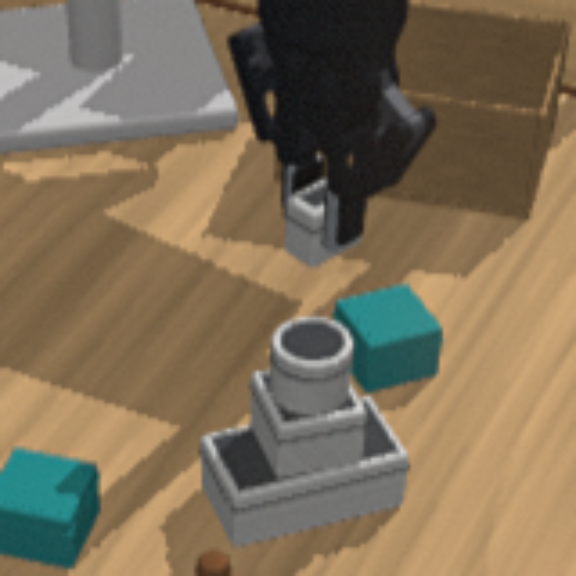

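The small tin is held level at crop (315,220), and the other three stand undisturbed below it. Next it goes to its tray.

>>> carry_out([
  {"delta_pos":[-0.015,0.014,0],"delta_rot":[0,0,-0.06],"claw":0},
  {"delta_pos":[-0.037,0.034,0],"delta_rot":[0,0,-0.15],"claw":0},
  {"delta_pos":[-0.06,0.055,0],"delta_rot":[0,0,-0.24],"claw":0},
  {"delta_pos":[-0.083,0.076,0],"delta_rot":[0,0,-0.34],"claw":0},
  {"delta_pos":[-0.106,0.097,0],"delta_rot":[0,0,-0.44],"claw":0},
  {"delta_pos":[-0.129,0.118,0],"delta_rot":[0,0,-0.54],"claw":0},
  {"delta_pos":[-0.152,0.139,0],"delta_rot":[0,0,-0.64],"claw":0},
  {"delta_pos":[-0.175,0.16,0],"delta_rot":[0,0,-0.74],"claw":0},
])

```text
time: 4.87
eef_pos: [0.5367, 0.0303, 0.2195]
tcp_rot: [0.566, 0.825, 0.002, 0.001]
contact_force: [-0.0, 0.8, -0.7]
opening: 0.272
```

Run:
```python
from h import *
plan(612,-171.5,130,147.8)
```

```text
t4.87 pos [536.7  30.3 219.5] psi 111.1 tilt [ 0.0045  0.0014 -1.    ] F [-0.   0.8 -0.7] open 0.272 q [-0.13  0.01  1.94  0.    1.19 -0.5 ]
  dpos [-0.2154 -0.0028  0.0895] drot [ 0.0045  0.0018 -0.6408] deg 36.7
```

>>> carry_out([
  {"delta_pos":[-0.03,0,0],"delta_rot":[0,0,-0.1],"claw":0},
  {"delta_pos":[-0.06,-0.001,0.01],"delta_rot":[0,0,-0.2],"claw":0},
  {"delta_pos":[-0.09,-0.001,0.025],"delta_rot":[0,0,-0.3],"claw":0},
  {"delta_pos":[-0.12,-0.002,0.04],"delta_rot":[0,0,-0.4],"claw":0},
  {"delta_pos":[-0.15,-0.002,0.055],"delta_rot":[0.002,0.001,-0.5],"claw":0},
  {"delta_pos":[-0.18,-0.003,0.07],"delta_rot":[0.0045,0.0018,-0.58],"claw":0},
  {"delta_pos":[-0.205,-0.003,0.08],"delta_rot":[0.0045,0.0018,-0.64],"claw":0},
  {"delta_pos":[-0.2154,-0.0028,0.0895],"delta_rot":[0.0045,0.0018,-0.64],"claw":0},
])

```text
time: 5.53
eef_pos: [0.6122, -0.1745, 0.1286]
tcp_rot: [0.278, 0.96, -0.0, -0.0]
contact_force: [0.1, 0.6, -0.7]
opening: 0.274
```

Run:
```python
from h import *
plan(612,-171.5,50,147.8)
```

```text
t5.53 pos [ 612.2 -174.5  128.6] psi 147.7 tilt [-6.e-04 -4.e-04 -1.e+00] F [ 0.1  0.6 -0.7] open 0.274 q [-0.44  0.32  1.76 -0.    1.06 -1.44]
  dpos [0.0018 0.0024 0.0786] drot [-0.0006 -0.0004 -0.0023] deg 0.1
```

>>> carry_out([
  {"delta_pos":[0.0018,0.0024,0.008],"delta_rot":[0,0,-0.002],"claw":0},
  {"delta_pos":[0.0018,0.0024,0.02],"delta_rot":[0,0,-0.002],"claw":0},
  {"delta_pos":[0.0018,0.0024,0.035],"delta_rot":[0,0,-0.002],"claw":0},
  {"delta_pos":[0.0018,0.0024,0.05],"delta_rot":[0,0,-0.002],"claw":0},
  {"delta_pos":[0.0018,0.0024,0.065],"delta_rot":[0,0,-0.002],"claw":0},
  {"delta_pos":[0.0018,0.0024,0.078],"delta_rot":[0,0,-0.002],"claw":0},
  {"delta_pos":[0.0018,0.0024,0.085],"delta_rot":[0,0,-0.002],"claw":0},
  {"delta_pos":[0.0018,0.0024,0.087],"delta_rot":[0,0,-0.002],"claw":0},
])

```text
time: 6.2
eef_pos: [0.6107, -0.1703, 0.0395]
tcp_rot: [0.277, 0.961, 0.0, -0.002]
contact_force: [0.3, 0.4, -0.1]
opening: 0.273
```

Run:
```python
from h import *
plan(612,-171.5,31.5,147.8)
p,d=ctrl.read_camera("scene"); cv2.imwrite("pics/s3.png",cv2.resize(p[320:440,260:400,::-1],None,fx=4,fy=4))
```

```text
t6.20 pos [ 610.7 -170.3   39.5] psi 147.8 tilt [-0.0038  0.0011 -1.    ] F [ 0.3  0.4 -0.1] open 0.273 q [-0.43  0.44  1.79 -0.    0.91 -1.44]
  dpos [-0.0017 -0.0004  0.008 ] drot [-0.001  -0.0038  0.0003] deg 0.2
```

View pics/s3.png

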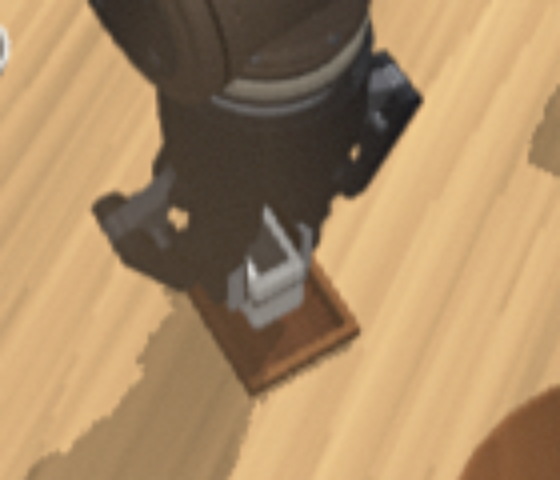

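The tin hangs aligned above its tray, at crop (270,300). I'll lower it slowly.

>>> carry_out([
  {"delta_pos":[-0.0015,-0.0004,0.002],"delta_rot":[-0.001,-0.004,0],"claw":0},
  {"delta_pos":[-0.0015,-0.0004,0.004],"delta_rot":[-0.001,-0.004,0],"claw":0},
  {"delta_pos":[-0.0015,-0.0004,0.0055],"delta_rot":[-0.001,-0.004,0],"claw":0},
  {"delta_pos":[-0.0015,-0.0004,0.007],"delta_rot":[-0.001,-0.004,0],"claw":0},
  {"delta_pos":[-0.0015,-0.0004,0.008],"delta_rot":[-0.001,-0.004,0],"claw":0},
  {"delta_pos":[-0.0015,-0.0004,0.008],"delta_rot":[-0.001,-0.004,0],"claw":0},
])

```text
time: 6.75
eef_pos: [0.6122, -0.1719, 0.0322]
tcp_rot: [0.277, 0.961, -0.0, 0.001]
contact_force: [-0.2, -0.0, -1.4]
opening: 0.274
```

Run:
```python
from h import *
plan(612,-171.5,30,147.8)
```

```text
t6.75 pos [ 612.2 -171.9   32.2] psi 147.8 tilt [ 1.2e-03 -6.0e-04 -1.0e+00] F [-0.2 -0.  -1.4] open 0.274 q [-0.43  0.45  1.79 -0.    0.89 -1.44]
  dpos [0.0004 0.0002 0.0022] drot [ 0.0001  0.0013 -0.0001] deg 0.1
```

>>> carry_out([
  {"delta_pos":[0,0,0.0008],"delta_rot":[0,0.001,0],"claw":0},
  {"delta_pos":[0,0,0.0012],"delta_rot":[0,0.001,0],"claw":0},
  {"delta_pos":[0,0,0.0012],"delta_rot":[0,0.001,0],"claw":0},
])

```text
time: 7.0
eef_pos: [0.6125, -0.172, 0.0317]
tcp_rot: [0.277, 0.961, -0.0, 0.0]
contact_force: [-1.6, 0.5, 2.8]
opening: 0.271
```

Run:
```python
from h import *
plan(612,-171.5,30,147.8)
```

```text
t7.00 pos [ 612.5 -172.    31.7] psi 147.8 tilt [ 6.e-04 -3.e-04 -1.e+00] F [-1.6  0.5  2.8] open 0.271 q [-0.43  0.45  1.79 -0.    0.89 -1.44]
  dpos [0.0007 0.0002 0.0017] drot [ 0.0001  0.0007 -0.0001] deg 0.0
```

The force shows it has touched down: 31.7 mm matches the 4 mm floor plus the 27.6 mm grip offset. I'll release and rise.

>>> carry_out([
  {"delta_pos":[0,0,0],"delta_rot":[0,0,0],"claw":32},
  {"delta_pos":[0,0,0],"delta_rot":[0,0,0],"claw":40},
  {"delta_pos":[0,0,0],"delta_rot":[0,0,0],"claw":48},
  {"delta_pos":[0,0,-0.003],"delta_rot":[0,0,0],"claw":52},
  {"delta_pos":[0,0,-0.013],"delta_rot":[0,0,0],"claw":55},
  {"delta_pos":[0,0,-0.03],"delta_rot":[0,0,0],"claw":55},
  {"delta_pos":[0,0,-0.055],"delta_rot":[0,0,0],"claw":60},
  {"delta_pos":[0,0,-0.085],"delta_rot":[0,0,0],"claw":70},
])

```text
time: 7.67
eef_pos: [0.6112, -0.1715, 0.1163]
tcp_rot: [0.277, 0.961, 0.0, -0.001]
contact_force: [0.4, 0.3, 0.2]
opening: 0.701
```

Run:
```python
from h import *
plan(530,40,215,100)
```

```text
t7.67 pos [ 611.2 -171.5  116.3] psi 147.8 tilt [-0.0026  0.0012 -1.    ] F [0.4 0.3 0.2] open 0.701 q [-0.43  0.34  1.77  0.    1.04 -1.44]
  dpos [ 0.1817  0.1356 -0.0982] drot [-0.0015 -0.0026  0.8342] deg 47.8
```

>>> carry_out([
  {"delta_pos":[0.015,0.011,-0.014],"delta_rot":[0,0,0.11],"claw":70},
  {"delta_pos":[0.038,0.028,-0.03],"delta_rot":[0,0,0.22],"claw":80},
  {"delta_pos":[0.062,0.046,-0.048],"delta_rot":[0,0,0.33],"claw":85},
  {"delta_pos":[0.086,0.064,-0.064],"delta_rot":[0,0,0.44],"claw":85},
  {"delta_pos":[0.11,0.082,-0.08],"delta_rot":[0,0,0.55],"claw":85},
  {"delta_pos":[0.134,0.1,-0.09],"delta_rot":[0,0,0.66],"claw":85},
  {"delta_pos":[0.158,0.118,-0.098],"delta_rot":[0,0,0.76],"claw":85},
  {"delta_pos":[0.182,0.136,-0.098],"delta_rot":[0,0,0.83],"claw":85},
])

```text
time: 8.33
eef_pos: [0.5306, 0.0416, 0.2183]
tcp_rot: [0.643, 0.766, 0.001, 0.001]
contact_force: [-0.3, -0.6, -0.1]
opening: 0.847
```

Run:
```python
from h import *
for n,(x,y,w,h) in {"top":(165,210,90,90),"scene":(300,135,90,90)}.items():
    p,d=ctrl.read_camera(n);P=cloud(n,d);s=P[y:y+h,x:x+w].reshape(-1,3)
    for lo,hi in((.081,.09),(.119,.129)):
        q=s[(s[:,2]>lo)&(s[:,2]<hi)&(np.hypot(s[:,0]-.448,s[:,1]-.253)<.05)]; print(n,len(q),np.median(q[:,2]),cv2.minAreaRect((q[:,:2]*1000).astype(np.float32)))
    cv2.imwrite(f"pics/s4{n}.png",p[:,:,::-1])
plan(448,253,180,90)
```

```text
top 302 0.08643660896736777 ((447.794189453125, 254.00228881835938), (56.65563201904297, 55.78680419921875), 43.750919342041016)
top 576 0.124876060552856 ((448.7049560546875, 254.28445434570312), (46.56443405151367, 46.92860794067383), 24.684886932373047)
scene 117 0.08557892785216951 ((447.8320617675781, 229.78248596191406), (46.641258239746094, 24.239213943481445), 1.4124114513397217)
scene 0 nan ((0.0, 0.0), (0.0, 0.0), 0.0)
t8.43 pos [528.8  43.6 216.3] psi 100.4 tilt [-9.0e-04  2.1e-03 -1.0e+00] F [-0.5  0.4  0.3] open 0.851 q [-0.11 -0.    1.96  0.    1.19 -0.29]
  dpos [ 0.2205 -0.0416  0.0368] drot [-0.0007 -0.0021  0.1821] deg 10.4
  return _methods._mean(a, axis=axis, dtype=dtype,
  ret = ret.dtype.type(ret / rcount)
```

View pics/s4scene.png

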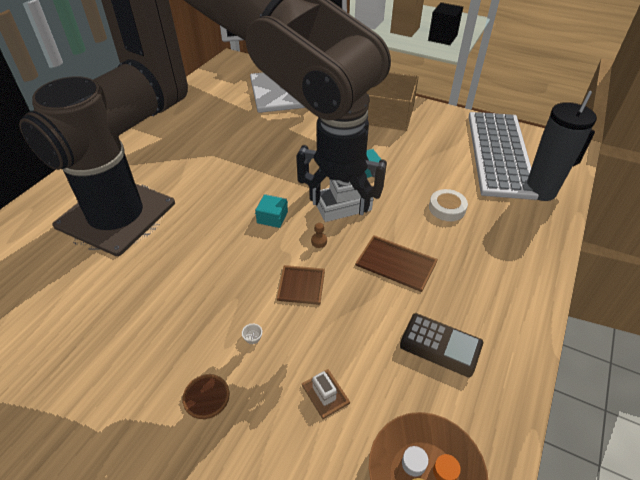

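The small tin stands square in its tray at (325,388). The round tin measures 47 mm across at (449,254). Next I'll move above it.

>>> carry_out([
  {"delta_pos":[0.025,-0.005,0],"delta_rot":[0,0,0.03],"claw":85},
  {"delta_pos":[0.055,-0.01,0.0],"delta_rot":[0,0,0.06],"claw":85},
  {"delta_pos":[0.085,-0.016,0.005],"delta_rot":[0,0,0.09],"claw":85},
  {"delta_pos":[0.117,-0.022,0.012],"delta_rot":[0,0,0.12],"claw":85},
  {"delta_pos":[0.15,-0.028,0.02],"delta_rot":[0,0,0.15],"claw":85},
  {"delta_pos":[0.18,-0.034,0.028],"delta_rot":[0,-0.002,0.18],"claw":85},
  {"delta_pos":[0.205,-0.039,0.033],"delta_rot":[0,-0.002,0.18],"claw":85},
  {"delta_pos":[0.2205,-0.042,0.037],"delta_rot":[0,-0.002,0.18],"claw":85},
])

```text
time: 9.1
eef_pos: [0.4467, 0.2544, 0.1796]
tcp_rot: [0.706, 0.709, -0.0, -0.0]
contact_force: [0.7, 0.5, 0.2]
opening: 0.849
```

Run:
```python
from h import *
plan(448.5,254,113,90)
```

```text
t9.10 pos [446.7 254.4 179.6] psi 90.2 tilt [-1.1e-03  2.0e-04 -1.0e+00] F [0.7 0.5 0.2] open 0.849 q [ 0.32 -0.    2.03  0.    1.11  0.32]
  dpos [-0.0004  0.0019  0.0666] drot [-0.0011 -0.0002  0.0044] deg 0.3
```

>>> carry_out([
  {"delta_pos":[0,0.0018,0.005],"delta_rot":[0,0,0.004],"claw":85},
  {"delta_pos":[0,0.0018,0.018],"delta_rot":[-0.001,0,0.004],"claw":85},
  {"delta_pos":[0,0.0018,0.032],"delta_rot":[-0.001,0,0.004],"claw":85},
  {"delta_pos":[0,0.0018,0.046],"delta_rot":[-0.001,0,0.004],"claw":85},
  {"delta_pos":[0,0.0018,0.057],"delta_rot":[-0.001,0,0.004],"claw":85},
  {"delta_pos":[0,0.0018,0.064],"delta_rot":[-0.001,0,0.004],"claw":85},
  {"delta_pos":[0,0.0018,0.0665],"delta_rot":[-0.001,0,0.004],"claw":85},
  {"delta_pos":[0,0.0018,0.0665],"delta_rot":[-0.001,0,0.004],"claw":85},
])

```text
time: 9.77
eef_pos: [0.4485, 0.2538, 0.1126]
tcp_rot: [0.707, 0.707, -0.0, -0.0]
contact_force: [-0.4, 0.5, -0.4]
opening: 0.85
```

>>> carry_out([
  {"delta_pos":[0,0,0],"delta_rot":[0,0,0],"claw":72},
  {"delta_pos":[0,0,0],"delta_rot":[0,0,0],"claw":63},
  {"delta_pos":[0,0,0],"delta_rot":[0,0,0],"claw":58},
  {"delta_pos":[0,0,0],"delta_rot":[0,0,0],"claw":54},
  {"delta_pos":[0,0,0],"delta_rot":[0,0,0],"claw":48},
  {"delta_pos":[0,0,0],"delta_rot":[0,0,0],"claw":40},
  {"delta_pos":[0,0,0],"delta_rot":[0,0,0],"claw":20},
  {"delta_pos":[0,0,0],"delta_rot":[0,0,0],"claw":20},
], force=40)

```text
time: 10.43
eef_pos: [0.4492, 0.2541, 0.1137]
tcp_rot: [0.707, 0.707, 0.0, 0.0]
contact_force: [-0.0, -0.4, 5.3]
opening: 0.549
```

Run:
```python
from h import *
plan(448.5,254,170,90)
```

```text
t10.43 pos [449.2 254.1 113.7] psi 90.0 tilt [ 6.e-04  2.e-04 -1.e+00] F [-0.  -0.4  5.3] open 0.549 q [ 0.32  0.09  2.07 -0.    0.98  0.32]
  dpos [-0.0001 -0.0007 -0.0563] drot [ 0.0006 -0.0002 -0.    ] deg 0.0
```

>>> carry_out([
  {"delta_pos":[0,0,-0.002],"delta_rot":[0,0,0],"claw":20},
  {"delta_pos":[0,0,-0.007],"delta_rot":[0,0,0],"claw":20},
  {"delta_pos":[0,0,-0.014],"delta_rot":[0,0,0],"claw":20},
  {"delta_pos":[0,0,-0.024],"delta_rot":[0,0,0],"claw":20},
  {"delta_pos":[0,0,-0.036],"delta_rot":[0,0,0],"claw":20},
  {"delta_pos":[0,0,-0.048],"delta_rot":[0,0,0],"claw":20},
  {"delta_pos":[0,0,-0.056],"delta_rot":[0,0,0],"claw":20},
  {"delta_pos":[0,0,-0.06],"delta_rot":[0,0,0],"claw":20},
])

```text
time: 11.1
eef_pos: [0.4501, 0.2545, 0.1762]
tcp_rot: [0.707, 0.707, 0.002, 0.001]
contact_force: [0.8, 0.6, -0.5]
opening: 0.547
```

Run:
```python
from h import *
plan(500,0,175,70)
p,d=ctrl.read_camera("scene"); cv2.imwrite("pics/s5.png",cv2.resize(p[90:250,260:420,::-1],None,fx=3.6,fy=3.6))
```

```text
t11.10 pos [450.1 254.5 176.2] psi 90.0 tilt [ 0.0043  0.0013 -1.    ] F [ 0.8  0.6 -0.5] open 0.547 q [ 0.32  0.01  2.03 -0.    1.1   0.32]
  dpos [-0.2545  0.0498  0.0011] drot [ 0.004  -0.0021  0.3491] deg 20.0
```

View pics/s5.png

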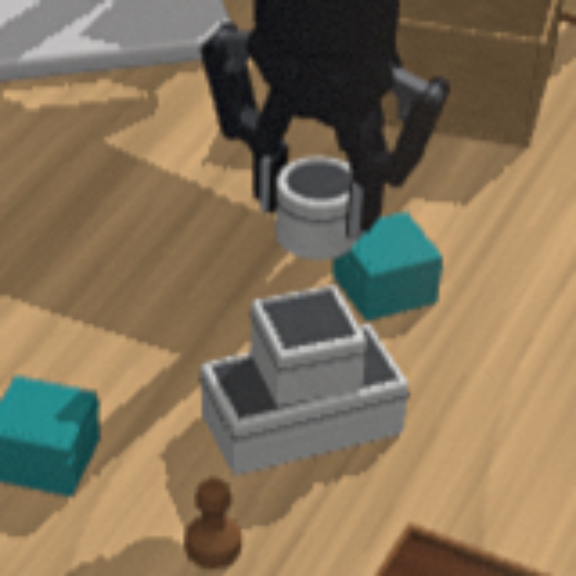

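The round tin is held upright at crop (316,205), and the square and long tins are undisturbed.

>>> carry_out([
  {"delta_pos":[-0.02,0.004,0],"delta_rot":[0,0,0.04],"claw":20},
  {"delta_pos":[-0.05,0.01,0],"delta_rot":[0,0,0.08],"claw":20},
  {"delta_pos":[-0.083,0.016,0],"delta_rot":[0,0,0.12],"claw":20},
  {"delta_pos":[-0.117,0.023,0],"delta_rot":[0.002,-0.001,0.16],"claw":20},
  {"delta_pos":[-0.151,0.03,0],"delta_rot":[0.004,-0.002,0.2],"claw":20},
  {"delta_pos":[-0.185,0.037,0],"delta_rot":[0.004,-0.002,0.24],"claw":20},
  {"delta_pos":[-0.22,0.044,0],"delta_rot":[0.004,-0.002,0.28],"claw":20},
  {"delta_pos":[-0.255,0.05,0],"delta_rot":[0.004,-0.002,0.32],"claw":20},
])

```text
time: 11.82
eef_pos: [0.5001, -0.0021, 0.1759]
tcp_rot: [0.811, 0.585, 0.0, -0.0]
contact_force: [0.0, 0.8, -0.8]
opening: 0.55
```

Run:
```python
from h import *
plan(440,-264.5,130,60)
```

```text
t11.82 pos [500.1  -2.1 175.9] psi 71.6 tilt [-0.e+00  3.e-04 -1.e+00] F [ 0.   0.8 -0.8] open 0.55 q [-0.21 -0.03  2.06  0.    1.11  0.11]
  dpos [-0.2679  0.026   0.0459] drot [-2.000e-04 -2.000e-04  2.018e-01] deg 11.6
```

>>> carry_out([
  {"delta_pos":[-0.033,0.003,0],"delta_rot":[0,0,0.03],"claw":20},
  {"delta_pos":[-0.068,0.007,0.003],"delta_rot":[0,0,0.06],"claw":20},
  {"delta_pos":[-0.103,0.01,0.008],"delta_rot":[0,0,0.09],"claw":20},
  {"delta_pos":[-0.138,0.013,0.015],"delta_rot":[0,0,0.12],"claw":20},
  {"delta_pos":[-0.173,0.017,0.023],"delta_rot":[0,0,0.15],"claw":20},
  {"delta_pos":[-0.208,0.02,0.031],"delta_rot":[0,0,0.18],"claw":20},
  {"delta_pos":[-0.245,0.024,0.039],"delta_rot":[0,0,0.2],"claw":20},
  {"delta_pos":[-0.268,0.026,0.046],"delta_rot":[0,0,0.2],"claw":20},
])

```text
time: 12.48
eef_pos: [0.439, -0.2675, 0.1294]
tcp_rot: [0.866, 0.5, -0.0, 0.0]
contact_force: [-0.5, -0.2, -0.8]
opening: 0.549
```

Run:
```python
from h import *
plan(440,-264.5,40,60)
```

```text
t12.48 pos [ 439.  -267.5  129.4] psi 60.0 tilt [-2.e-04 -6.e-04 -1.e+00] F [-0.5 -0.2 -0.8] open 0.549 q [-0.74  0.07  2.06 -0.    1.01 -0.22]
  dpos [ 0.0032 -0.0006  0.0894] drot [ 0.0002  0.0006 -0.0008] deg 0.1
```

>>> carry_out([
  {"delta_pos":[0.0032,-0.0006,0.008],"delta_rot":[0,0,0],"claw":20},
  {"delta_pos":[0.0032,-0.0006,0.022],"delta_rot":[0,0,0],"claw":20},
  {"delta_pos":[0.0032,-0.0006,0.038],"delta_rot":[0,0,0],"claw":20},
  {"delta_pos":[0.0032,-0.0006,0.054],"delta_rot":[0,0,0],"claw":20},
  {"delta_pos":[0.0032,-0.0006,0.07],"delta_rot":[0,0,0],"claw":20},
  {"delta_pos":[0.0032,-0.0006,0.082],"delta_rot":[0,0,0],"claw":20},
  {"delta_pos":[0.0032,-0.0006,0.088],"delta_rot":[0,0,0],"claw":20},
  {"delta_pos":[0.0032,-0.0006,0.0894],"delta_rot":[0,0,0],"claw":20},
])

```text
time: 13.15
eef_pos: [0.4393, -0.2633, 0.0385]
tcp_rot: [0.866, 0.5, -0.001, -0.001]
contact_force: [-0.4, 0.3, -0.7]
opening: 0.549
```

Run:
```python
from h import *
plan(440,-264.5,31.4,60)
p,d=ctrl.read_camera("scene"); cv2.imwrite("pics/s6.png",cv2.resize(p[310:450,140:280,::-1],None,fx=4,fy=4))
```

```text
t13.15 pos [ 439.3 -263.3   38.5] psi 60.0 tilt [-0.0025  0.0016 -1.    ] F [-0.4  0.3 -0.7] open 0.549 q [-0.74  0.22  2.1  -0.    0.83 -0.21]
  dpos [-0.0007  0.0012  0.0071] drot [-0.0029 -0.0001 -0.0004] deg 0.2
```

View pics/s6.png

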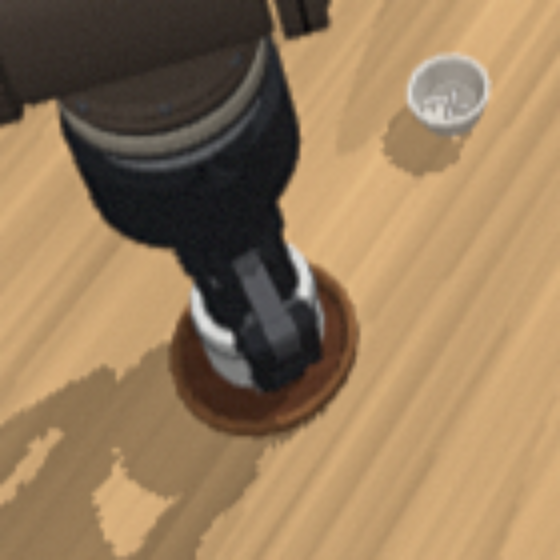

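The round tin is centred over its tray at crop (265,340). I'll lower it.

>>> carry_out([
  {"delta_pos":[-0.0005,0.001,0.002],"delta_rot":[-0.002,0,0],"claw":20},
  {"delta_pos":[-0.0005,0.001,0.004],"delta_rot":[-0.002,0,0],"claw":20},
  {"delta_pos":[-0.0005,0.001,0.0055],"delta_rot":[-0.002,0,0],"claw":20},
  {"delta_pos":[-0.0005,0.001,0.0065],"delta_rot":[-0.002,0,0],"claw":20},
  {"delta_pos":[-0.0005,0.001,0.0072],"delta_rot":[-0.002,0,0],"claw":20},
  {"delta_pos":[-0.0005,0.001,0.0075],"delta_rot":[-0.002,0,0],"claw":20},
  {"delta_pos":[-0.0005,0.001,0.0075],"delta_rot":[-0.002,0,0],"claw":20},
])

```text
time: 13.78
eef_pos: [0.4403, -0.2648, 0.0317]
tcp_rot: [0.866, 0.5, 0.0, 0.0]
contact_force: [-0.3, 0.6, -0.3]
opening: 0.545
```

Run:
```python
from h import *
plan(440,-264.5,31,60)
```

```text
t13.78 pos [ 440.3 -264.8   31.7] psi 60.0 tilt [ 4.e-04 -5.e-04 -1.e+00] F [-0.3  0.6 -0.3] open 0.545 q [-0.74  0.23  2.1  -0.    0.81 -0.21]
  dpos [ 0.0001 -0.0004  0.0007] drot [ 0.0006  0.0002 -0.0005] deg 0.0
```

>>> carry_out([
  {"delta_pos":[0,0,0.0008],"delta_rot":[0,0,0],"claw":20},
  {"delta_pos":[0,0,0.0012],"delta_rot":[0,0,0],"claw":20},
  {"delta_pos":[0,0,0.0012],"delta_rot":[0,0,0],"claw":20},
])

```text
time: 14.03
eef_pos: [0.4404, -0.2649, 0.0317]
tcp_rot: [0.866, 0.5, -0.0, -0.0]
contact_force: [-2.8, 1.9, 6.4]
opening: 0.549
```

>>> carry_out([
  {"delta_pos":[0,0,-0.0003],"delta_rot":[0,0,0],"claw":60},
  {"delta_pos":[0,0,-0.0003],"delta_rot":[0,0,0],"claw":68},
  {"delta_pos":[0,0,-0.0003],"delta_rot":[0,0,0],"claw":76},
  {"delta_pos":[0,0,-0.003],"delta_rot":[0,0,0],"claw":78},
  {"delta_pos":[0,0,-0.013],"delta_rot":[0,0,0],"claw":78},
  {"delta_pos":[0,0,-0.03],"delta_rot":[0,0,0],"claw":78},
  {"delta_pos":[0,0,-0.055],"delta_rot":[0,0,0],"claw":80},
  {"delta_pos":[0,0,-0.085],"delta_rot":[0,0,0],"claw":90},
])

```text
time: 14.7
eef_pos: [0.4395, -0.264, 0.1166]
tcp_rot: [0.866, 0.5, -0.001, -0.002]
contact_force: [-0.3, -1.1, 0.1]
opening: 0.899
```

Run:
```python
from h import *
plan(520,0,180,50)
```

```text
t14.70 pos [ 439.5 -264.   116.6] psi 60.0 tilt [-0.003   0.0024 -1.    ] F [-0.3 -1.1  0.1] open 0.899 q [-0.74  0.08  2.07 -0.    0.99 -0.21]
  dpos [ 0.2689 -0.0626 -0.0629] drot [-0.0038 -0.0003  0.1741] deg 10.0
```

>>> carry_out([
  {"delta_pos":[0.025,-0.006,-0.015],"delta_rot":[0,0,0.03],"claw":95},
  {"delta_pos":[0.06,-0.014,-0.03],"delta_rot":[0,0,0.06],"claw":97},
  {"delta_pos":[0.095,-0.022,-0.045],"delta_rot":[0,0,0.09],"claw":97},
  {"delta_pos":[0.13,-0.03,-0.055],"delta_rot":[0,0,0.12],"claw":97},
  {"delta_pos":[0.165,-0.038,-0.063],"delta_rot":[0,0,0.15],"claw":97},
  {"delta_pos":[0.2,-0.046,-0.063],"delta_rot":[0,0,0.175],"claw":97},
  {"delta_pos":[0.235,-0.054,-0.063],"delta_rot":[0,0,0.175],"claw":97},
  {"delta_pos":[0.269,-0.0626,-0.063],"delta_rot":[0,0,0.175],"claw":97},
])

```text
time: 15.37
eef_pos: [0.5206, 0.0019, 0.1814]
tcp_rot: [0.906, 0.422, 0.0, -0.001]
contact_force: [1.1, 0.3, 0.6]
opening: 0.965
```

Run:
```python
from h import *
plan(448,253.5,145,44)
p,d=ctrl.read_camera("top"); cv2.imwrite("pics/t7.png",p[:,:,::-1])
P=cloud("top",d);s=P[210:300,165:255].reshape(-1,3)
for lo,hi in((.04,.048),(.081,.09)):
    q=s[(s[:,2]>lo)&(s[:,2]<hi)&(np.hypot(s[:,0]-.448,s[:,1]-.253)<.07)]; print(len(q),cv2.minAreaRect((q[:,:2]*1000).astype(np.float32)))
```

```text
t15.37 pos [520.6   1.9 181.4] psi 50.0 tilt [-9.0e-04  2.1e-03 -1.0e+00] F [1.1 0.3 0.6] open 0.965 q [-0.19  0.01  2.01  0.    1.12  0.51]
  dpos [ 0.1459 -0.2174  0.037 ] drot [-0.0021 -0.0009  0.1039] deg 6.0
880 ((447.83453369140625, 252.73306274414062), (116.70487976074219, 61.442222595214844), 46.69065475463867)
893 ((447.6951599121094, 254.17556762695312), (57.22747802734375, 56.03620147705078), 43.70253372192383)
```

View pics/t7.png

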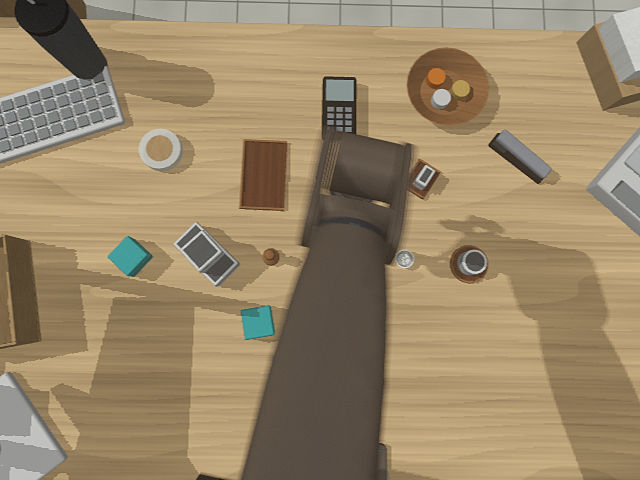

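The round tin is in its tray at (472,261) and the small tin is fine at (424,178). The square tin measures 56 mm, at 43.7°.

>>> carry_out([
  {"delta_pos":[0.015,-0.022,0],"delta_rot":[0,0,0.02],"claw":97},
  {"delta_pos":[0.035,-0.052,0.0],"delta_rot":[0,0,0.04],"claw":97},
  {"delta_pos":[0.056,-0.083,0.005],"delta_rot":[0,0,0.06],"claw":97},
  {"delta_pos":[0.077,-0.114,0.01],"delta_rot":[0,0,0.08],"claw":97},
  {"delta_pos":[0.098,-0.145,0.018],"delta_rot":[-0.002,0,0.1],"claw":97},
  {"delta_pos":[0.119,-0.176,0.026],"delta_rot":[-0.002,-0.001,0.106],"claw":97},
  {"delta_pos":[0.136,-0.203,0.033],"delta_rot":[-0.002,-0.001,0.108],"claw":97},
  {"delta_pos":[0.146,-0.2177,0.037],"delta_rot":[-0.002,-0.001,0.108],"claw":97},
])

```text
time: 16.08
eef_pos: [0.446, 0.2612, 0.1459]
tcp_rot: [0.927, 0.375, 0.001, -0.002]
contact_force: [0.2, -0.7, -0.1]
opening: 0.971
```

Run:
```python
from h import *
plan(447.8,254,71.5,43.8)
```

```text
t16.08 pos [446.  261.2 145.9] psi 44.1 tilt [-1.0e-04  4.6e-03 -1.0e+00] F [ 0.2 -0.7 -0.1] open 0.971 q [0.33 0.05 2.05 0.01 1.04 1.13]
  dpos [-0.0039  0.0067  0.0743] drot [-0.0034 -0.0031  0.0051] deg 0.4
```

>>> carry_out([
  {"delta_pos":[-0.0039,0.0067,0.0],"delta_rot":[-0.003,-0.003,0.005],"claw":97},
  {"delta_pos":[-0.0039,0.0067,0.008],"delta_rot":[-0.003,-0.003,0.005],"claw":97},
  {"delta_pos":[-0.0039,0.0067,0.02],"delta_rot":[-0.003,-0.003,0.005],"claw":97},
  {"delta_pos":[-0.0039,0.0067,0.028],"delta_rot":[-0.003,-0.003,0.005],"claw":97},
  {"delta_pos":[-0.0039,0.0067,0.028],"delta_rot":[-0.003,-0.003,0.005],"claw":97},
])

```text
time: 16.5
eef_pos: [0.4466, 0.2523, 0.1151]
tcp_rot: [0.928, 0.372, -0.002, -0.0]
contact_force: [-0.4, -0.3, -0.0]
opening: 0.973
```

Run:
```python
from h import *
plan(447.8,254,71.5,43.8)
```

```text
t16.50 pos [446.6 252.3 115.1] psi 43.7 tilt [-0.0048 -0.0012 -1.    ] F [-0.4 -0.3 -0. ] open 0.973 q [0.32 0.09 2.07 0.   0.99 1.12]
  dpos [ 0.0022 -0.0002  0.0436] drot [-0.0025  0.0043 -0.0016] deg 0.3
```

>>> carry_out([
  {"delta_pos":[0.002,0,0.004],"delta_rot":[-0.002,0.003,0],"claw":97},
  {"delta_pos":[0.002,0,0.012],"delta_rot":[-0.002,0.003,0],"claw":97},
  {"delta_pos":[0.002,0,0.022],"delta_rot":[-0.002,0.003,0],"claw":97},
  {"delta_pos":[0.002,0,0.032],"delta_rot":[-0.002,0.003,0],"claw":97},
  {"delta_pos":[0.002,0,0.039],"delta_rot":[-0.002,0.003,0],"claw":97},
  {"delta_pos":[0.002,0,0.0425],"delta_rot":[-0.002,0.003,0],"claw":97},
  {"delta_pos":[0.002,0,0.0436],"delta_rot":[-0.002,0.003,0],"claw":97},
  {"delta_pos":[0.002,0,0.0436],"delta_rot":[-0.002,0.003,0],"claw":97},
])

```text
time: 17.17
eef_pos: [0.4476, 0.2536, 0.0711]
tcp_rot: [0.928, 0.372, -0.001, -0.0]
contact_force: [-0.6, 0.0, 0.3]
opening: 0.97
```

>>> carry_out([
  {"delta_pos":[0,0,0],"delta_rot":[0,0,0],"claw":82},
  {"delta_pos":[0,0,0],"delta_rot":[0,0,0],"claw":73},
  {"delta_pos":[0,0,0],"delta_rot":[0,0,0],"claw":68},
  {"delta_pos":[0,0,0],"delta_rot":[0,0,0],"claw":63},
  {"delta_pos":[0,0,0],"delta_rot":[0,0,0],"claw":57},
  {"delta_pos":[0,0,0],"delta_rot":[0,0,0],"claw":40},
  {"delta_pos":[0,0,0],"delta_rot":[0,0,0],"claw":30},
  {"delta_pos":[0,0,0],"delta_rot":[0,0,0],"claw":30},
], force=45)

```text
time: 17.83
eef_pos: [0.4482, 0.254, 0.0719]
tcp_rot: [0.928, 0.372, -0.0, -0.0]
contact_force: [0.6, 1.0, 4.5]
opening: 0.648
```

Run:
```python
from h import *
plan(447.8,254,130,43.8)
p,d=ctrl.read_camera("scene"); cv2.imwrite("pics/s8.png",cv2.resize(p[90:250,260:420,::-1],None,fx=3.6,fy=3.6))
```

```text
t17.83 pos [448.2 254.   71.9] psi 43.7 tilt [-7.e-04 -1.e-04 -1.e+00] F [0.6 1.  4.5] open 0.648 q [0.32 0.16 2.08 0.   0.9  1.13]
  dpos [-0.0003 -0.0003 -0.0581] drot [-0.0005  0.0006 -0.0015] deg 0.1
```

View pics/s8.png

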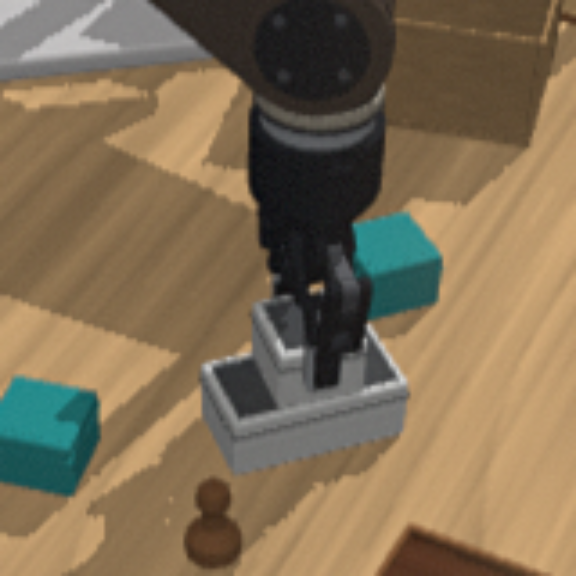

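The square tin is gripped, with the finger at crop (330,330) clear of the long tin's lid. I'll lift.

>>> carry_out([
  {"delta_pos":[0,0,-0.002],"delta_rot":[0,0,0],"claw":30},
  {"delta_pos":[0,0,-0.007],"delta_rot":[0,0,0],"claw":30},
  {"delta_pos":[0,0,-0.014],"delta_rot":[0,0,0],"claw":30},
  {"delta_pos":[0,0,-0.024],"delta_rot":[0,0,0],"claw":30},
  {"delta_pos":[0,0,-0.036],"delta_rot":[0,0,0],"claw":30},
  {"delta_pos":[0,0,-0.048],"delta_rot":[0,0,0],"claw":30},
  {"delta_pos":[0,0,-0.058],"delta_rot":[0,0,0],"claw":30},
  {"delta_pos":[0,0,-0.065],"delta_rot":[0,0,0],"claw":30},
])

```text
time: 18.55
eef_pos: [0.4491, 0.2543, 0.1392]
tcp_rot: [0.928, 0.372, 0.001, 0.0]
contact_force: [-0.6, 0.4, -1.8]
opening: 0.653
```

Run:
```python
from h import *
plan(468.5,10,130,20.4)
p,d=ctrl.read_camera("scene"); cv2.imwrite("pics/s9.png",cv2.resize(p[90:250,260:420,::-1],None,fx=3.6,fy=3.6))
```

```text
t18.55 pos [449.1 254.3 139.2] psi 43.7 tilt [ 2.2e-03  9.0e-04 -1.0e+00] F [-0.6  0.4 -1.8] open 0.653 q [0.32 0.06 2.05 0.   1.03 1.13]
  dpos [-0.1548  0.19    0.0091] drot [ 4.00e-04 -2.30e-03  4.07e-01] deg 23.3
```

View pics/s9.png

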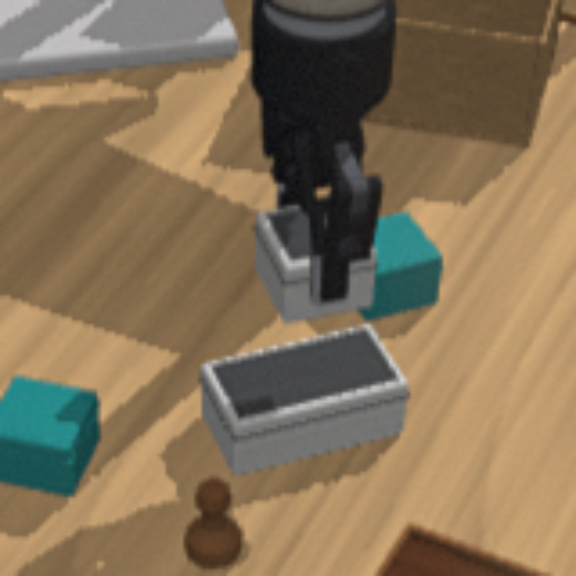

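The square tin is lifted level at crop (315,260). The long tin stayed put.

>>> carry_out([
  {"delta_pos":[-0.014,0.017,0],"delta_rot":[0,0,0.05],"claw":30},
  {"delta_pos":[-0.035,0.043,0],"delta_rot":[0,0,0.1],"claw":30},
  {"delta_pos":[-0.058,0.071,0],"delta_rot":[0,0,0.15],"claw":30},
  {"delta_pos":[-0.082,0.1,0],"delta_rot":[0,0,0.2],"claw":30},
  {"delta_pos":[-0.105,0.129,0],"delta_rot":[0,0,0.26],"claw":30},
  {"delta_pos":[-0.127,0.156,0.002],"delta_rot":[0,-0.001,0.32],"claw":30},
  {"delta_pos":[-0.145,0.178,0.006],"delta_rot":[0,-0.002,0.37],"claw":30},
  {"delta_pos":[-0.155,0.19,0.009],"delta_rot":[0,-0.002,0.407],"claw":30},
])

```text
time: 19.27
eef_pos: [0.4692, 0.0073, 0.1312]
tcp_rot: [0.985, 0.175, 0.001, 0.001]
contact_force: [0.2, -0.1, -1.8]
opening: 0.648
```

Run:
```python
from h import *
plan(468.5,10,40,20.4)
```

```text
t19.27 pos [469.2   7.3 131.2] psi 20.1 tilt [ 3.e-03 -6.e-04 -1.e+00] F [ 0.2 -0.1 -1.8] open 0.648 q [-0.2  -0.04  2.17  0.    1.01  1.02]
  dpos [ 0.     -0.003   0.0912] drot [ 0.0016 -0.0026 -0.0048] deg 0.3
```

>>> carry_out([
  {"delta_pos":[0,-0.003,0.008],"delta_rot":[0,-0.002,-0.005],"claw":30},
  {"delta_pos":[0,-0.003,0.022],"delta_rot":[0,-0.002,-0.005],"claw":30},
  {"delta_pos":[0,-0.003,0.038],"delta_rot":[0.001,-0.002,-0.005],"claw":30},
  {"delta_pos":[0,-0.003,0.054],"delta_rot":[0.001,-0.002,-0.005],"claw":30},
  {"delta_pos":[0,-0.003,0.07],"delta_rot":[0.001,-0.002,-0.005],"claw":30},
  {"delta_pos":[0,-0.003,0.082],"delta_rot":[0.001,-0.002,-0.005],"claw":30},
  {"delta_pos":[0,-0.003,0.089],"delta_rot":[0.001,-0.002,-0.005],"claw":30},
  {"delta_pos":[0,-0.003,0.091],"delta_rot":[0.001,-0.002,-0.005],"claw":30},
])

```text
time: 19.93
eef_pos: [0.4671, 0.0109, 0.0386]
tcp_rot: [0.984, 0.178, -0.001, -0.0]
contact_force: [0.8, 0.3, -1.3]
opening: 0.65
```

Run:
```python
from h import *
plan(468.5,10,31.5,20.4)
p,d=ctrl.read_camera("scene"); cv2.imwrite("pics/s10.png",cv2.resize(p[220:340,230:370,::-1],None,fx=4,fy=4))
```

```text
t19.93 pos [467.1  10.9  38.6] psi 20.5 tilt [-2.5e-03  5.0e-04 -1.0e+00] F [ 0.8  0.3 -1.3] open 0.65 q [-0.19  0.13  2.2  -0.    0.81  1.02]
  dpos [0.001  0.0014 0.0071] drot [-0.0013  0.0022  0.0014] deg 0.2
```

View pics/s10.png

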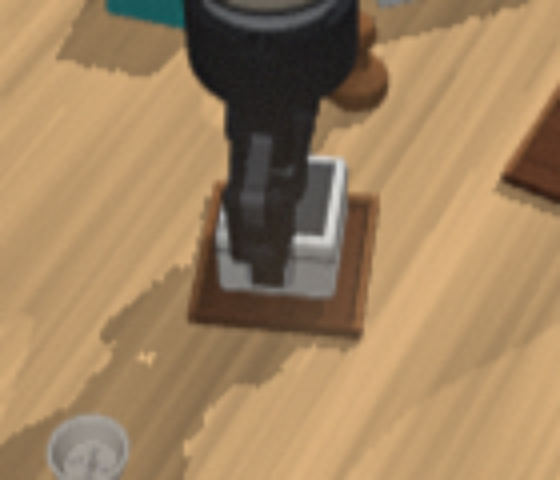

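The square tin hangs squared up inside its tray outline at crop (285,240). I'll lower it.

>>> carry_out([
  {"delta_pos":[0.001,0.0014,0.002],"delta_rot":[-0.001,0.002,0.001],"claw":30},
  {"delta_pos":[0.001,0.0014,0.004],"delta_rot":[-0.001,0.002,0.001],"claw":30},
  {"delta_pos":[0.001,0.0014,0.0055],"delta_rot":[-0.001,0.002,0.001],"claw":30},
  {"delta_pos":[0.001,0.0014,0.0065],"delta_rot":[-0.001,0.002,0.001],"claw":30},
  {"delta_pos":[0.001,0.0014,0.0072],"delta_rot":[-0.001,0.002,0.001],"claw":30},
  {"delta_pos":[0.001,0.0014,0.0077],"delta_rot":[-0.001,0.002,0.001],"claw":30},
  {"delta_pos":[0.001,0.0014,0.0077],"delta_rot":[-0.001,0.002,0.001],"claw":30},
])

```text
time: 20.57
eef_pos: [0.4693, 0.0097, 0.0319]
tcp_rot: [0.984, 0.177, 0.0, 0.0]
contact_force: [-1.0, 0.7, 0.6]
opening: 0.652
```

Run:
```python
from h import *
plan(468.5,10,31.5,20.4)
```

```text
t20.57 pos [469.3   9.7  31.9] psi 20.4 tilt [ 9.e-04 -0.e+00 -1.e+00] F [-1.   0.7  0.6] open 0.652 q [-0.2   0.14  2.2   0.    0.8   1.02]
  dpos [-0.0006 -0.0006  0.0004] drot [ 0.0003 -0.0009  0.0001] deg 0.1
```

>>> carry_out([
  {"delta_pos":[0,0,0.0006],"delta_rot":[0,0,0],"claw":30},
  {"delta_pos":[0,0,0.001],"delta_rot":[0,0,0],"claw":30},
  {"delta_pos":[0,0,0.001],"delta_rot":[0,0,0],"claw":30},
])

```text
time: 20.82
eef_pos: [0.4693, 0.0097, 0.0319]
tcp_rot: [0.984, 0.177, -0.0, -0.0]
contact_force: [-3.8, 0.6, 7.4]
opening: 0.649
```

>>> carry_out([
  {"delta_pos":[0,0,-0.0003],"delta_rot":[0,0,0],"claw":70},
  {"delta_pos":[0,0,-0.0003],"delta_rot":[0,0,0],"claw":78},
  {"delta_pos":[0,0,-0.0003],"delta_rot":[0,0,0],"claw":86},
  {"delta_pos":[0,0,-0.003],"delta_rot":[0,0,0],"claw":90},
  {"delta_pos":[0,0,-0.013],"delta_rot":[0,0,0],"claw":90},
  {"delta_pos":[0,0,-0.03],"delta_rot":[0,0,0],"claw":90},
  {"delta_pos":[0,0,-0.055],"delta_rot":[0,0,0],"claw":95},
  {"delta_pos":[0,0,-0.085],"delta_rot":[0,0,0],"claw":99},
])

```text
time: 21.48
eef_pos: [0.468, 0.0099, 0.117]
tcp_rot: [0.984, 0.177, -0.002, -0.001]
contact_force: [0.9, 0.8, 0.1]
opening: 0.985
```

Run:
```python
from h import *
p,d=ctrl.read_camera("top")
P=cloud("top",d);s=P[210:300,165:255].reshape(-1,3)
q=s[(s[:,2]>.04)&(s[:,2]<.048)&(np.hypot(s[:,0]-.448,s[:,1]-.253)<.075)]; print(len(q),cv2.minAreaRect((q[:,:2]*1000).astype(np.float32)))
plan(448,253.3,125,46.7)
```

```text
1860 ((447.77117919921875, 252.90078735351562), (116.63352966308594, 61.47157287597656), 46.85975646972656)
t21.53 pos [472.8   9.2 124.3] psi 20.4 tilt [ 0.0093 -0.0017 -1.    ] F [2.8 1.5 2.3] open 0.99 q [-0.2  -0.02  2.17  0.    0.99  1.02]
  dpos [ 0.062  -0.2374 -0.0013] drot [ 0.0066 -0.0069 -0.4585] deg 26.3
```

>>> carry_out([
  {"delta_pos":[0.008,-0.025,0],"delta_rot":[0,0,-0.06],"claw":100},
  {"delta_pos":[0.016,-0.058,0],"delta_rot":[0,0,-0.12],"claw":100},
  {"delta_pos":[0.025,-0.092,0],"delta_rot":[0,0,-0.18],"claw":100},
  {"delta_pos":[0.034,-0.126,0],"delta_rot":[0,0,-0.24],"claw":100},
  {"delta_pos":[0.043,-0.16,0],"delta_rot":[0,0,-0.31],"claw":100},
  {"delta_pos":[0.052,-0.195,0],"delta_rot":[0.003,-0.003,-0.38],"claw":100},
  {"delta_pos":[0.059,-0.222,0],"delta_rot":[0.0066,-0.007,-0.43],"claw":100},
  {"delta_pos":[0.062,-0.2374,0],"delta_rot":[0.0066,-0.007,-0.46],"claw":100},
])

```text
time: 22.2
eef_pos: [0.4479, 0.2561, 0.1246]
tcp_rot: [0.917, 0.399, 0.001, -0.0]
contact_force: [-0.3, -0.2, 1.1]
opening: 0.999
```

Run:
```python
from h import *
plan(447.9,253.1,75,46.8)
```

```text
t22.20 pos [447.9 256.1 124.6] psi 47.1 tilt [ 0.0013  0.0012 -1.    ] F [-0.3 -0.2  1.1] open 0.999 q [0.32 0.08 2.06 0.   1.   1.07]
  dpos [-0.0023  0.0021  0.0496] drot [ 0.0002 -0.0018  0.0044] deg 0.3
```

>>> carry_out([
  {"delta_pos":[-0.0023,0.0021,0.003],"delta_rot":[0,-0.002,0.004],"claw":100},
  {"delta_pos":[-0.0023,0.0021,0.015],"delta_rot":[0,-0.002,0.004],"claw":100},
  {"delta_pos":[-0.0023,0.0021,0.03],"delta_rot":[0,-0.002,0.004],"claw":100},
  {"delta_pos":[-0.0023,0.0021,0.042],"delta_rot":[0,-0.002,0.004],"claw":100},
  {"delta_pos":[-0.0023,0.0021,0.048],"delta_rot":[0,-0.002,0.004],"claw":100},
  {"delta_pos":[-0.0023,0.0021,0.0496],"delta_rot":[0,-0.002,0.004],"claw":100},
  {"delta_pos":[-0.0023,0.0021,0.0496],"delta_rot":[0,-0.002,0.004],"claw":100},
])

```text
time: 22.78
eef_pos: [0.4477, 0.2523, 0.0742]
tcp_rot: [0.918, 0.397, -0.001, 0.0]
contact_force: [-0.8, -0.5, -0.7]
opening: 1.002
```

Run:
```python
from h import *
plan(447.9,253.1,28,46.8)
p,d=ctrl.read_camera("scene"); cv2.imwrite("pics/s11.png",cv2.resize(p[110:250,270:410,::-1],None,fx=4,fy=4))
```

```text
t22.78 pos [447.7 252.3  74.2] psi 46.8 tilt [-1.6e-03 -9.0e-04 -1.0e+00] F [-0.8 -0.5 -0.7] open 1.002 q [ 0.32  0.15  2.09 -0.    0.9   1.07]
  dpos [ 0.0008 -0.0004  0.0462] drot [-0.0006  0.0018 -0.0009] deg 0.1
```

View pics/s11.png

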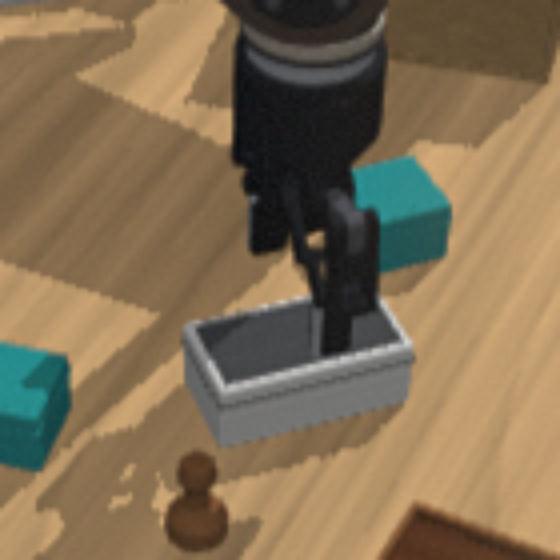

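The long tin is alone, with the open fingers at crop (265,215) and (345,290) above and outside its long sides. I'll descend.

>>> carry_out([
  {"delta_pos":[0.0006,-0.0003,0.004],"delta_rot":[0,0.001,0],"claw":100},
  {"delta_pos":[0.0006,-0.0003,0.012],"delta_rot":[0,0.001,0],"claw":100},
  {"delta_pos":[0.0006,-0.0003,0.02],"delta_rot":[0,0.001,0],"claw":100},
  {"delta_pos":[0.0006,-0.0003,0.03],"delta_rot":[0,0.001,0],"claw":100},
  {"delta_pos":[0.0006,-0.0003,0.039],"delta_rot":[0,0.001,0],"claw":100},
  {"delta_pos":[0.0006,-0.0003,0.044],"delta_rot":[0,0.001,0],"claw":100},
  {"delta_pos":[0.0006,-0.0003,0.046],"delta_rot":[0,0.001,0],"claw":100},
  {"delta_pos":[0.0006,-0.0003,0.046],"delta_rot":[0,0.001,0],"claw":100},
])

```text
time: 23.5
eef_pos: [0.4478, 0.2531, 0.0279]
tcp_rot: [0.918, 0.397, -0.001, -0.0]
contact_force: [0.3, 0.3, 0.3]
opening: 1.0
```

>>> carry_out([
  {"delta_pos":[0,0,0],"delta_rot":[0,0,0],"claw":88},
  {"delta_pos":[0,0,0],"delta_rot":[0,0,0],"claw":80},
  {"delta_pos":[0,0,0],"delta_rot":[0,0,0],"claw":75},
  {"delta_pos":[0,0,0],"delta_rot":[0,0,0],"claw":70},
  {"delta_pos":[0,0,0],"delta_rot":[0,0,0],"claw":60},
  {"delta_pos":[0,0,0],"delta_rot":[0,0,0],"claw":45},
  {"delta_pos":[0,0,0],"delta_rot":[0,0,0],"claw":35},
  {"delta_pos":[0,0,0],"delta_rot":[0,0,0],"claw":35},
], force=60)

```text
time: 24.17
eef_pos: [0.4483, 0.2534, 0.0288]
tcp_rot: [0.918, 0.397, -0.0, -0.0]
contact_force: [-1.0, 0.6, 5.2]
opening: 0.71
```

>>> carry_out([
  {"delta_pos":[0,0,-0.002],"delta_rot":[0,0,0],"claw":35},
  {"delta_pos":[0,0,-0.007],"delta_rot":[0,0,0],"claw":35},
  {"delta_pos":[0,0,-0.014],"delta_rot":[0,0,0],"claw":35},
  {"delta_pos":[0,0,-0.024],"delta_rot":[0,0,0],"claw":35},
  {"delta_pos":[0,0,-0.036],"delta_rot":[0,0,0],"claw":35},
  {"delta_pos":[0,0,-0.05],"delta_rot":[0,0,0],"claw":35},
  {"delta_pos":[0,0,-0.064],"delta_rot":[0,0,0],"claw":35},
  {"delta_pos":[0,0,-0.075],"delta_rot":[0,0,0],"claw":35},
])

```text
time: 24.83
eef_pos: [0.4489, 0.2535, 0.106]
tcp_rot: [0.918, 0.397, 0.001, -0.0]
contact_force: [0.8, 0.1, -2.2]
opening: 0.715
```

Run:
```python
from h import *
plan(614.5,149,105,-1.4)
p,d=ctrl.read_camera("scene"); cv2.imwrite("pics/s12.png",cv2.resize(p[90:250,260:420,::-1],None,fx=3.6,fy=3.6))
```

```text
t24.83 pos [448.9 253.5 106. ] psi 46.8 tilt [ 0.0019  0.0011 -1.    ] F [ 0.8  0.1 -2.2] open 0.715 q [0.32 0.1  2.07 0.   0.96 1.07]
  dpos [0.0373 0.1922 0.0012] drot [-3.000e-04 -2.300e-03  8.405e-01] deg 48.2
```

View pics/s12.png

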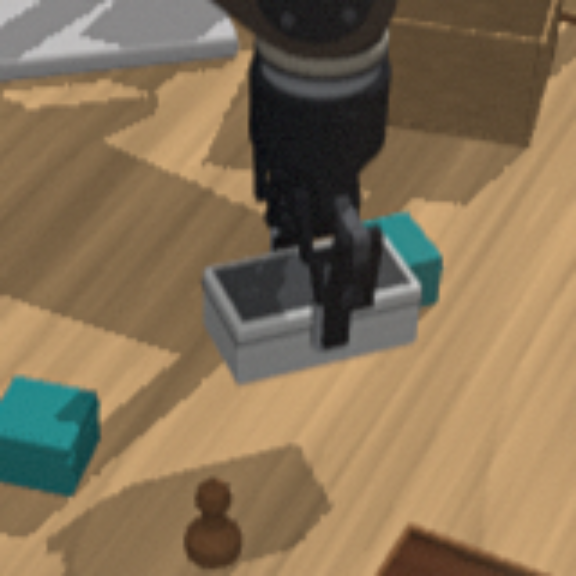

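The long tin is lifted level at crop (310,310). I'll carry it to its tray.

>>> carry_out([
  {"delta_pos":[0.003,0.014,0],"delta_rot":[0,0,0.06],"claw":35},
  {"delta_pos":[0.008,0.035,0],"delta_rot":[0,0,0.16],"claw":35},
  {"delta_pos":[0.013,0.062,0],"delta_rot":[0,0,0.27],"claw":35},
  {"delta_pos":[0.019,0.09,0],"delta_rot":[0,0,0.39],"claw":35},
  {"delta_pos":[0.024,0.118,0],"delta_rot":[0,0,0.51],"claw":35},
  {"delta_pos":[0.029,0.146,0],"delta_rot":[0,0,0.63],"claw":35},
  {"delta_pos":[0.034,0.172,0],"delta_rot":[0,-0.002,0.74],"claw":35},
  {"delta_pos":[0.0373,0.192,0.001],"delta_rot":[0,-0.002,0.82],"claw":35},
])

```text
time: 25.55
eef_pos: [0.6177, 0.1483, 0.1082]
tcp_rot: [1.0, -0.005, 0.003, -0.001]
contact_force: [1.0, -0.1, -3.1]
opening: 0.715
```

Run:
```python
from h import *
plan(614.5,149,42,-1.4)
```

```text
t25.55 pos [617.7 148.3 108.2] psi -0.6 tilt [ 0.0052  0.0013 -1.    ] F [ 1.  -0.1 -3.1] open 0.715 q [0.08 0.34 1.78 0.   1.01 1.66]
  dpos [-0.0035 -0.0006  0.0662] drot [-0.0014 -0.0052  0.0148] deg 0.9
```

>>> carry_out([
  {"delta_pos":[-0.0035,-0.0006,0.004],"delta_rot":[-0.001,-0.005,0.015],"claw":35},
  {"delta_pos":[-0.0035,-0.0006,0.014],"delta_rot":[-0.001,-0.005,0.015],"claw":35},
  {"delta_pos":[-0.0035,-0.0006,0.027],"delta_rot":[-0.001,-0.005,0.015],"claw":35},
  {"delta_pos":[-0.0035,-0.0006,0.04],"delta_rot":[-0.001,-0.005,0.015],"claw":35},
  {"delta_pos":[-0.0035,-0.0006,0.052],"delta_rot":[-0.001,-0.005,0.015],"claw":35},
  {"delta_pos":[-0.0035,-0.0006,0.061],"delta_rot":[-0.001,-0.005,0.015],"claw":35},
  {"delta_pos":[-0.0035,-0.0006,0.065],"delta_rot":[-0.001,-0.005,0.015],"claw":35},
  {"delta_pos":[-0.0035,-0.0006,0.066],"delta_rot":[-0.001,-0.005,0.015],"claw":35},
])

```text
time: 26.22
eef_pos: [0.6132, 0.1493, 0.0403]
tcp_rot: [1.0, -0.012, -0.001, -0.0]
contact_force: [-0.3, -0.8, -2.6]
opening: 0.714
```

Run:
```python
from h import *
plan(614.5,149,32.8,-1.4)
p,d=ctrl.read_camera("scene"); cv2.imwrite("pics/s13.png",cv2.resize(p[180:320,320:480,::-1],None,fx=4,fy=4))
```

```text
t26.22 pos [613.2 149.3  40.3] psi -1.4 tilt [-2.9e-03  2.0e-04 -1.0e+00] F [-0.3 -0.8 -2.6] open 0.714 q [0.08 0.43 1.8  0.   0.91 1.67]
  dpos [0.0014 0.0003 0.0075] drot [-0.0001  0.0029  0.0005] deg 0.2
```

View pics/s13.png

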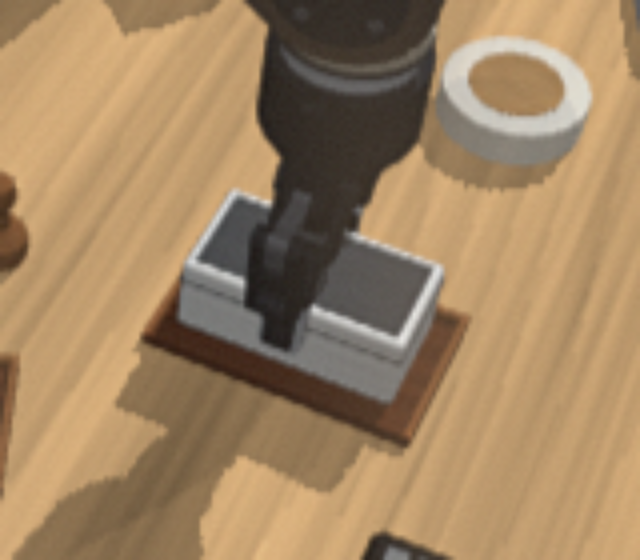

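The long tin is squared up over its tray at crop (310,310). I'll lower it.

>>> carry_out([
  {"delta_pos":[0.0012,0.0003,0.002],"delta_rot":[0,0.003,0],"claw":35},
  {"delta_pos":[0.0012,0.0003,0.004],"delta_rot":[0,0.003,0],"claw":35},
  {"delta_pos":[0.0012,0.0003,0.0057],"delta_rot":[0,0.003,0],"claw":35},
  {"delta_pos":[0.0012,0.0003,0.007],"delta_rot":[0,0.003,0],"claw":35},
  {"delta_pos":[0.0012,0.0003,0.0078],"delta_rot":[0,0.003,0],"claw":35},
  {"delta_pos":[0.0012,0.0003,0.0083],"delta_rot":[0,0.003,0],"claw":35},
  {"delta_pos":[0.0012,0.0003,0.0083],"delta_rot":[0,0.003,0],"claw":35},
])

```text
time: 26.85
eef_pos: [0.6151, 0.1489, 0.033]
tcp_rot: [1.0, -0.012, 0.001, -0.0]
contact_force: [0.0, 0.2, -3.1]
opening: 0.711
```

Run:
```python
from h import *
plan(614.5,149,32.5,-1.4)
```

```text
t26.85 pos [615.1 148.9  33. ] psi -1.4 tilt [ 1.8e-03  2.0e-04 -1.0e+00] F [ 0.   0.2 -3.1] open 0.711 q [0.08 0.45 1.8  0.   0.89 1.67]
  dpos [-0.0006 -0.0001  0.0005] drot [-0.0003 -0.0018  0.0003] deg 0.1
```

>>> carry_out([
  {"delta_pos":[-0.0003,0,0.0006],"delta_rot":[0,-0.0015,0],"claw":35},
  {"delta_pos":[-0.0003,0,0.001],"delta_rot":[0,-0.0015,0],"claw":35},
  {"delta_pos":[-0.0003,0,0.0014],"delta_rot":[0,-0.0015,0],"claw":35},
  {"delta_pos":[-0.0003,0,0.0014],"delta_rot":[0,-0.0015,0],"claw":35},
])

```text
time: 27.18
eef_pos: [0.6152, 0.1489, 0.0328]
tcp_rot: [1.0, -0.012, 0.0, -0.0]
contact_force: [-3.0, -0.9, 5.7]
opening: 0.72
```

>>> carry_out([
  {"delta_pos":[0,0,-0.0003],"delta_rot":[0,0,0],"claw":77},
  {"delta_pos":[0,0,-0.0003],"delta_rot":[0,0,0],"claw":85},
  {"delta_pos":[0,0,-0.0003],"delta_rot":[0,0,0],"claw":93},
  {"delta_pos":[0,0,-0.003],"delta_rot":[0,0,0],"claw":97},
  {"delta_pos":[0,0,-0.013],"delta_rot":[0,0,0],"claw":97},
  {"delta_pos":[0,0,-0.03],"delta_rot":[0,0,0],"claw":97},
  {"delta_pos":[0,0,-0.055],"delta_rot":[0,0,0],"claw":97},
  {"delta_pos":[0,0,-0.085],"delta_rot":[0,0,0],"claw":97},
])

```text
time: 27.85
eef_pos: [0.6139, 0.1488, 0.1174]
tcp_rot: [1.0, -0.012, -0.001, 0.0]
contact_force: [1.0, -0.1, -0.3]
opening: 0.973
```

>>> carry_out([
  {"delta_pos":[0,-0.015,-0.03],"delta_rot":[0,0,0],"claw":97},
  {"delta_pos":[-0.01,-0.035,-0.06],"delta_rot":[0,0,0],"claw":97},
  {"delta_pos":[-0.03,-0.06,-0.085],"delta_rot":[0,0,0],"claw":97},
  {"delta_pos":[-0.05,-0.085,-0.1],"delta_rot":[0,0,0],"claw":97},
  {"delta_pos":[-0.07,-0.11,-0.11],"delta_rot":[0,0,0],"claw":97},
  {"delta_pos":[-0.085,-0.13,-0.115],"delta_rot":[0,0,0],"claw":97},
  {"delta_pos":[-0.09,-0.14,-0.115],"delta_rot":[0,0,0],"claw":97},
  {"delta_pos":[-0.09,-0.14,-0.115],"delta_rot":[0,0,0],"claw":97},
])

```text
time: 28.52
eef_pos: [0.5268, 0.2928, 0.2338]
tcp_rot: [1.0, -0.01, -0.001, -0.0]
contact_force: [0.9, -0.8, 0.4]
opening: 0.967
```

Run:
```python
from h import *
plan(530,290,230,0)
for n in("scene","top"):
    p,d=ctrl.read_camera(n); cv2.imwrite(f"pics/e_{n}.png",p[:,:,::-1])
    P=cloud(n,d); s=P.reshape(-1,3)
    for k,x,y,h,rr in(("small",612,-171.5,40,35),("round",440,-264.5,42,40),("square",468.5,10,46,50),("long",614.5,149,48,80)):
        q=s[(abs(s[:,2]*1e3-h)<4)&(np.hypot(s[:,0]*1e3-x,s[:,1]*1e3-y)<rr)]
        if len(q)>20: print(n,k,len(q),round(np.median(q[:,2]),4),np.round(np.hstack([np.ravel(v) for v in cv2.minAreaRect((q[:,:2]*1000).astype(np.float32))]),1))
```

```text
t28.52 pos [526.8 292.8 233.8] psi -1.2 tilt [-0.0012  0.001  -1.    ] F [ 0.9 -0.8  0.4] open 0.967 q [0.34 0.14 1.77 0.   1.23 1.93]
  dpos [0.0033 0.0028 0.0038] drot [-0.001   0.0012 -0.021 ] deg 1.2
scene small 350 0.0403 [ 610.8 -171.    25.    40.7   58.2]
scene round 676 0.0422 [ 441.7 -262.4   46.6   47.3   18.4]
scene square 682 0.0465 [471.1  10.1  56.3  58.   19.2]
scene long 1396 0.0488 [616.  148.   63.3 116.6  89. ]
top small 220 0.0407 [ 609.7 -172.7   23.6   40.5   56.2]
top round 448 0.0435 [ 440.3 -263.3   46.2   46.8   15.4]
top square 792 0.0469 [470.2   8.6  56.1  56.1  20. ]
top long 1714 0.0489 [615.8 147.   62.3 116.8  88.6]
```

View pics/e_top.png

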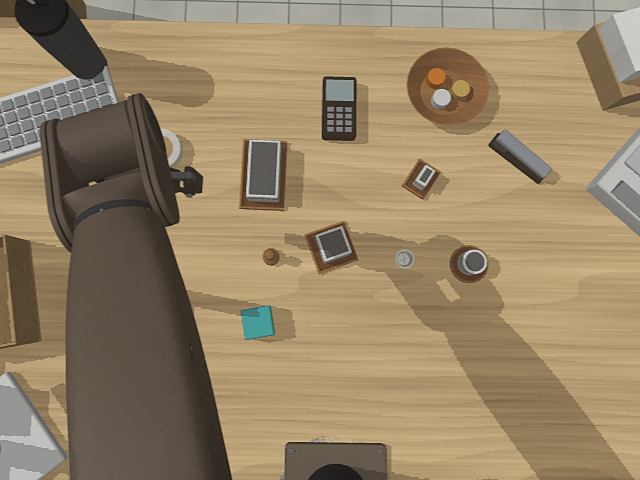

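View pics/e_scene.png

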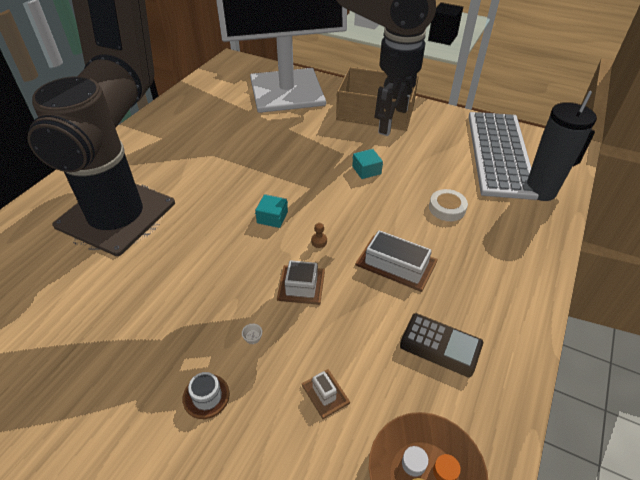

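All four tins stand in their own trays: (264,169), (333,245), (474,262) and (425,177) in the top view. They are within about 2 to 3 mm of centre and 2° of square, and the lid heights match. The stamp at (270,256) and the dish at (404,259) have not moved, and the arm is clear.

```bash
python3 -c "
from plant import ctrl
print(ctrl.sign_off())"
```

```text
the job is handed in; nothing more can be done
None
```

All four tins are in their own trays, and the job is handed in after about 28.6 s of the 120 s. I took the stack apart from the top in the order small, round, square, long. Each tin was lowered slowly until the wrist force showed light contact (about 3–7 N), then released.

The last camera checks, made before hand-in, showed:
- **Height:** the lids read about 40, 42–43, 46.5 and 49 mm. That matches each tin's height plus the 4 mm tray floor, so all stand flat.
- **Centring:** every tin is within about 3 mm of its tray centre.
- **Squareness:** the cornered tins are within about 1.6° of their trays. The small tin is least certain, because the two cameras read 56.2° and 58.2° against the tray's 57.8°.
- **Bystanders:** the stamp and the clip dish are at the same pixels as at the start, and the arm is clear of everything.

The two cameras disagreed by 1–2 mm on positions, which is within the stated calibration. No check failed.

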